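Hang a sample pot carrier in the bench rail

ROBOT

A 6-joint arm with a two-finger parallel gripper is mounted at the origin on a cart in front of the work surface, level with it; the furniture and walls round the work are solid. World frame = base frame: x ahead of the robot, y to its left, z up, the work surface at z = 0. Lengths are in m, angles in rad, forces in N, time in s.
With the tool pointing down it reaches from about 0.4 to 0.925 m from the base axis. Payload 12.5 kg.
Tool frame: the origin (TCP) lies midway between the tips of the shut fingers; the grasp point (between the pads) lies 19 mm behind it (hold_point_z is the distance from the TCP to the grasp point, in m); x points along the fingers, y is the direction in which the jaws open and shut, and the axes are right-handed (so a half turn about x gives the same grasp; the last joint's range is limited). The gripper opens to 95 mm and grips with 3 to 60 N. Pads are 20 mm wide; open, the fingers measure 119 mm over their backs; the gripper's body (75 mm by 180 mm) begins 59 mm behind the grasp point.
Start: joints at [1.011, 0.491, 1.559, -0, 1.092, -0.106], TCP at [0.274, 0.562, 0.215] pointing down, gripper open.
Joint ranges: [-3.1, 3.1], [-0.84, 2.19], [0.05, 2.79], [-1.13, 4.28], [0.06, 2.93], [-2.69, 2.69]. Speed limits (rad/s): [2.22, 2.22, 2.79, 3.14, 3.14, 3.14].

INTERFACE

Orientations are given as [roll, pitch, yaw] about the fixed x, y, z axes, in that order (R = Rz(yaw) Ry(pitch) Rx(roll)).
In Python, from cell import state, capture, camera_model, finish_job, hold_point_z gives the robot as it stands.
- The arm moves only by the shell command python3 -m creep 'ROWS'. ROWS is JSON, a list of rows, each a list of 3 entries, a list of its own where there are three numbers: the turn, a rotation vector about the tool's x, y, z in degrees, then the shift along the tool's x, y, z in cm, then the closure, from -1 (fully open) to 1 (shut), so that 0 is half open. In form: [[[ax, ay, az], [tx, ty, tz], fingers], ...]. A call has 1 to 20 rows; each row shifts and turns the commanded pose from where the row before left it, along the tool's axes as they then stand; what a row does not reach is not made up. A row lasts 1/8 s, in which the tool goes at most 62.5 mm and 10.7 degrees, less where a joint would pass 70% of its speed; a pose out of reach is approached as far as the arm can. A call is refused whole if a number of a shift passes 6.25 or a number of a turn 10.7, either way. A call with a gripper value outside its range is refused whole. The fingers move at their own pace and stop on an object; the grip force is fixed at half the most. Time passes only in rows, so rows that do not move let the fingers close. It gives the time, the measured TCP pose, the force and the opening at its end, in the units of the state.
- state(): the state, without advancing time (a new reading comes with each control period).
- capture(name): name is "scene" or "top"; returns the picture (384x512x3 uint8, red, green, blue); there is no depth.
- camera_model(name): a dict with "fx", "fy", "cx", "cy" (pixels), "world_from_camera" (4x4, takes a point from camera to world coordinates). Camera axes: x right, y down, z forward; pixel columns grow to the right and rows downward; lengths in m; the calibration is good to about 2 mm. A picture is of the moment at which its call begins. camera_model takes no time and is no camera call.
- finish_job(): hands the job in, once; it reports no verdict.
The state is a dict: "time_s": time; "joint_positions": joint angles; "dq": joint speeds; "joint_efforts": joint torques, N m; "position": TCP position; "eef_rot": TCP orientation; "contact_force": force on the tool from outside, world axes, zero at the start; "wrist_torque": the same for the moment, N m; "width": finger opening in m.
Only numpy, scipy, OpenCV 4.12 (cv2) and the standard library are available. Lean on these libraries where they do the work, as an engineer would, in place of code of your own. Each camera call takes 0.05 s, during which the arm holds its last target. There are 200 camera calls.

TASK

Pick up the sample pot carrier (its orange tab is there to hold it by) and feed its rollers into the blue open end of the overhead rail, then slide it along until it rests against the stop at the far end and leave it hanging there. Keep the pot upright all the way, and leave the stapler, calculator, spare pot and tin where they are.

Things in the scene. Friction and masses are not known exactly. Their poses are not given: they have to be found in the camera images.
- carrier: Loose 0.2 kg carrier, 213 mm high, standing on the desk: black sample pot with white lid (56 mm wide, 60 high) in a steel cage (66 mm in y, top 67 up), centre shank (8 mm in x, 14 in y), roller head on top, orange tab leaning out to -x, which faces the robot within 0.35 rad. Origin: centre of pot's underside; z up, y the rolling direction. It hangs with its y along the stand's y, tab to the stand's -x.
- carrier_head (a point): Centre of the head with four white rollers (14 mm diameter): 30 mm in x, 36 mm in y, 14 mm high. At carrier x = y = 0, z = 206 mm (axle height). Axes as the carrier.
- carrier_tab (a point): Grip point in the flat orange tab, at carrier x = -29, y = 0, z = 113 mm, 16 mm from the tab's free end. The tab is 20 mm wide in y (grip this), 8 thick, 62 long; it leaves the shank 75 mm up and leans 35 degrees from vertical to -x. Shank and head rise above and behind it, so a tool comes from the tab's side, tilted 30 to 45 degrees, in line with the tab. Axes as the carrier.
- rail_stand: Fixed stand: grey base plate (150 x 230 x 10 mm, centred at x = +20), two dark posts 62 mm behind the rail (+x side), level aluminium rail above the origin along y: outside 46 mm wide, underside at z = 266, top at 300 mm. Open (blue) at +y, closed by a red plate with rubber bumper at -y. Origin: on the desk below the rail's centre line; z up; turned up to 0.3 rad about z.
- rail_mouth (a point): Outer edge of the blue flared mouth, on the rail's centre line (stand x = 0, y = +107 mm), at axle height of a hanging carrier (z = 277). The mouth is 22 mm long; its slot narrows from 32 to 16 mm, its channel from 56 to 40 mm. Axes as the stand.
- rail_seat (a point): Where carrier_head is when the carrier hangs and touches the stop: stand x = 0, y = -78, z = 277 mm, 185 mm in -y from rail_mouth. Axes as the stand. The rail is a closed C-channel, inside 40 mm wide, 27 mm high; the shank passes through a 16 mm slot in its underside, the rollers run on the lips beside the slot (lip top at z = 270).
- stapler: Blue and black desk stapler, 134 x 34 x 44 mm, a bystander. Origin: centre of its underside.
- calculator: Flat dark calculator, 118 x 70 x 13 mm, a bystander. Origin: centre of its underside.
- spare_pot: Loose sample pot with pale yellow contents and white screw lid, 50 mm wide, 54 mm high, a bystander. Origin: centre of its underside.
- planchet_tin: Low round grey tin, 66 mm wide, 24 mm high, a bystander. Origin: centre of its underside.

How it is judged:
By the outcome, as a careful person would: the job done as asked, in the order asked, and still so for the second after the job is handed in, with the robot touching nothing.
It also fails if it takes over 42 s, if anything falls off the work surface, if the arm or the gripper's body presses on something with over 40 N, if the wrist force passes 120 N, or if a joint passes its speed limit or range.

## Working session

There is one attempt and no reset: what is moved stays moved. The work goes in short steps, Python scripts to look and compute and a shell command to move; the robot and the scene stay as the last step left them, time stands still between calls to the robot, and variables do not carry over. Pictures are saved under pics/ and viewed, about 8 in all and at most 12, crops included, and the job is handed in when it is done.

```bash
mkdir -p pics; python3 - <<'E'
from cell import *
import cv2
print(state()); print(hold_point_z if not callable(hold_point_z) else hold_point_z())
for n in("scene","top"):
    cv2.imwrite(f"pics/{n}0.png",cv2.resize(capture(n)[:,:,::-1],None,fx=1.5,fy=1.5,interpolation=cv2.INTER_CUBIC)); print(camera_model(n))
E
```

```text
{'time_s': 0.0, 'joint_positions': array([ 1.01138183e+00,  4.91549294e-01,  1.55944687e+00, -3.29786585e-05,
        1.09170675e+00, -1.05590576e-01]), 'dq': array([-1.06598937e-03,  8.85010525e-04,  3.02714408e-04,  7.83417952e-04,
        4.96514680e-05, -2.10969168e-03]), 'joint_efforts': array([-1.86517187e-03, -6.12643075e+01, -2.58180499e+01,  6.91342587e-02,
        4.81123442e-02, -6.54783048e-05]), 'position': array([0.27385389, 0.56153549, 0.21406902]), 'eef_rot': array([-1.65004899,  1.56968568, -2.10385768]), 'contact_force': array([-0.16455804,  0.48307984,  0.72186962]), 'wrist_torque': array([ 0.00420319, -0.033948  ,  0.03349417]), 'width': 0.0951390837192391}
0.0188
{'fx': 405.7277901766359, 'fy': 405.7277901766359, 'cx': 258.54781908436286, 'cy': 191.46842827388323, 'world_from_camera': array([[ 0.69469908, -0.42436173,  0.58078422, -0.14507443],
       [-0.71918053, -0.42452489,  0.55005271, -0.60916608],
       [ 0.01313604, -0.79980982, -0.60010974,  0.92274697],
       [ 0.        ,  0.        ,  0.        ,  1.        ]])}
{'fx': 491.18041444834483, 'fy': 491.18041444834483, 'cx': 254.0660880383761, 'cy': 190.88950855580396, 'world_from_camera': array([[-0.01326158, -0.9991044 ,  0.04018126,  0.49540728],
       [-0.99973596,  0.01400268,  0.01821893,  0.04012278],
       [-0.01876526, -0.03992904, -0.99902629,  1.64711674],
       [ 0.        ,  0.        ,  0.        ,  1.        ]])}
```

View pics/scene0.png

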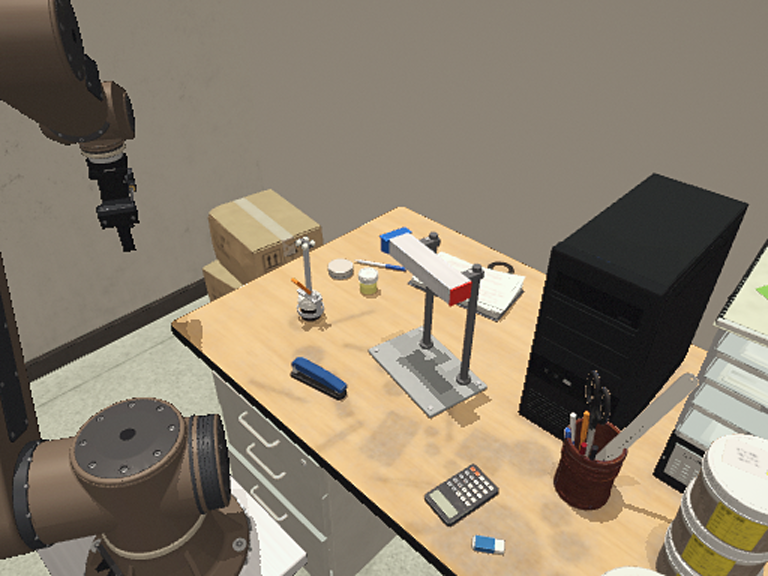

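View pics/top0.png

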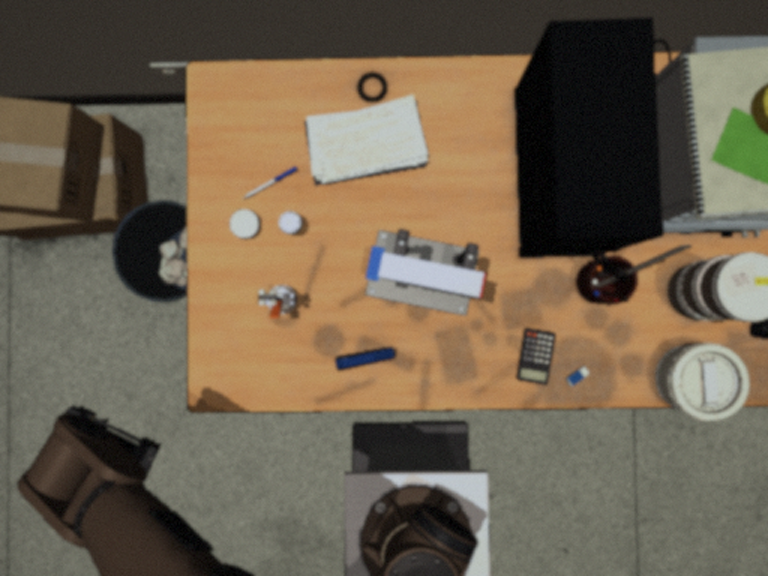

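```bash
python3 - <<'E'
from cell import *
import cv2,numpy as np
def avg(n): return np.mean([capture(n)[:,:,::-1].astype(float) for _ in range(3)],0).astype('uint8')
s=avg("scene"); t=avg("top")
cv2.imwrite("pics/s1.png",cv2.resize(s[150:270,185:325],None,fx=5,fy=5,interpolation=cv2.INTER_CUBIC))
cv2.imwrite("pics/t1.png",cv2.resize(t[150:225,168:328],None,fx=5,fy=5,interpolation=cv2.INTER_CUBIC))
E
```

```text
(no output)
```

View pics/s1.png

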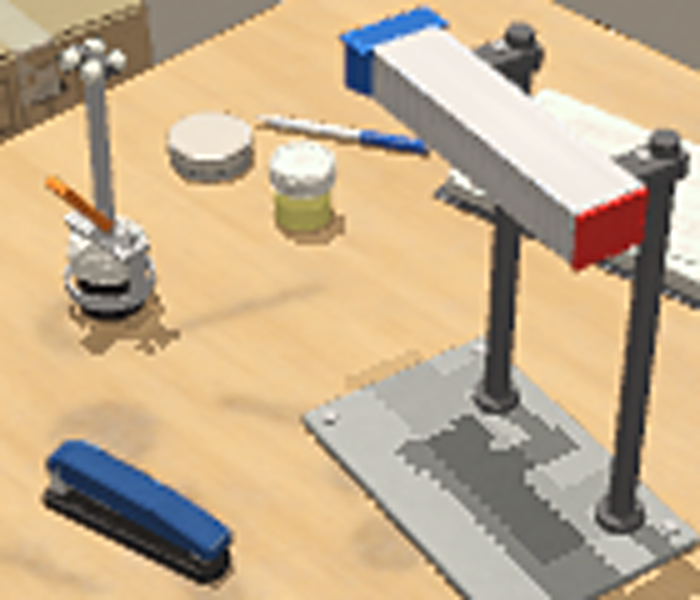

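View pics/t1.png

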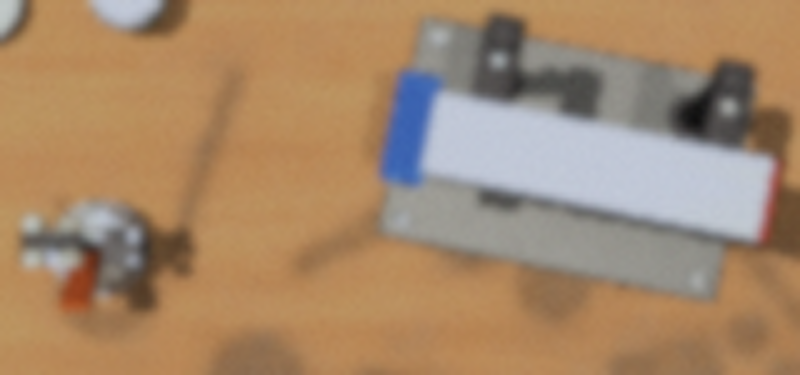

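```bash
cat > h.py <<'E'
import numpy as np,cv2
from cell import *
def proj(n,P):
    m=camera_model(n);T=np.linalg.inv(m["world_from_camera"]);p=np.atleast_2d(P)@T[:3,:3].T+T[:3,3]
    return np.c_[m["fx"]*p[:,0]/p[:,2]+m["cx"],m["fy"]*p[:,1]/p[:,2]+m["cy"]]
def pose(q,P):
    c,s=np.cos(q[2]),np.sin(q[2]);return np.atleast_2d(P)/1000@np.array([[c,-s,0],[s,c,0],[0,0,1]]).T+[q[0],q[1],0]
OFF={"scene":(185,150),"top":(168,150)}
def crop2px(n,uv): return (np.array(uv)+.5)/5-.5+OFF[n]
E
cat > fit.py <<'E'
from h import *
from scipy.optimize import least_squares
obs={'stand':[("top",(-55,115,10),(381,233)),("top",(95,115,10),(424,17)),("top",(-55,-115,10),(715,298)),
 ("top",(23,85,300),(440,92)),("top",(-23,85,300),(424,178)),
 ("scene",(-55,115,10),(303,420)),("scene",(95,115,10),(480,337)),("scene",(-23,85,300),(371,52)),("scene",(23,85,300),(441,27))],
'carrier':[("scene",(0,0,206),(94,60)),("top",(0,0,206),(51,241)),("scene",(-38.2,0,126),(52,183)),("top",(-38.2,0,126),(75,304)),("scene",(0,0,0),(111,298))]}
Q={}
for k,q0 in(('stand',(.6,.05,-.1)),('carrier',(.5,.25,0))):
    f=lambda q:np.concatenate([(proj(n,pose(q,P))[0]-crop2px(n,uv)) for n,P,uv in obs[k]])
    r=least_squares(f,q0,loss='soft_l1');Q[k]=r.x;print(k,r.x.round(4));print(f(r.x).reshape(-1,2).round(1).tolist())
np.save('q.npy',Q)
s,c=capture("scene")[:,:,::-1].copy(),capture("top")[:,:,::-1].copy()
def draw(n,im,o,S):
    big=cv2.resize(im[o[1]:o[1]+75,o[0]:o[0]+160],None,fx=5,fy=5,interpolation=cv2.INTER_CUBIC)
    def ln(q,P,col):
        p=((proj(n,pose(q,P))-o+.5)*5-.5).astype(int);cv2.polylines(big,[p],0,col,1)
    for z in(266,300): ln(Q['stand'],[(-23,85,z),(23,85,z),(23,-100,z),(-23,-100,z),(-23,85,z)],(0,255,0))
    ln(Q['stand'],[(-55,115,10),(95,115,10),(95,-115,10),(-55,-115,10),(-55,115,10)],(255,255,0))
    q=Q['carrier']
    ln(q,[(-15,-18,206),(15,-18,206),(15,18,206),(-15,18,206),(-15,-18,206)],(0,255,0));ln(q,[(0,0,206),(0,0,0)],(255,0,255))
    ln(q,[(-38,-10,126),(-38,10,126),(-2.6,10,75),(-2.6,-10,75),(-38,-10,126)],(255,0,0))
    ln(q,[(28*np.cos(a),28*np.sin(a),0) for a in np.linspace(0,6.28,30)],(0,0,255))
    return big
cv2.imwrite("pics/ov.png",np.vstack([draw("scene",s,(185,150),5),np.zeros((2,800,3),'uint8'),draw("top",c,(168,150),5)][::1])[:,:][0:752])
o=cv2.imread("pics/ov.png");cv2.imwrite("pics/ov.png",np.vstack([o[:300],o[377:677]]))
E
python3 fit.py
```

```text
stand [ 0.5731 -0.0201 -0.2021]
[[0.3, 0.5], [0.1, -0.3], [1.4, 0.5], [0.4, -0.1], [0.5, -0.9], [-0.9, -1.0], [0.1, -0.7], [-0.2, -0.6], [-1.2, -0.3]]
carrier [ 0.5374  0.2903 -0.0107]
[[-0.8, -0.3], [0.3, -0.4], [0.3, -0.2], [-0.1, -0.0], [-0.2, 1.0]]
```

View pics/ov.png

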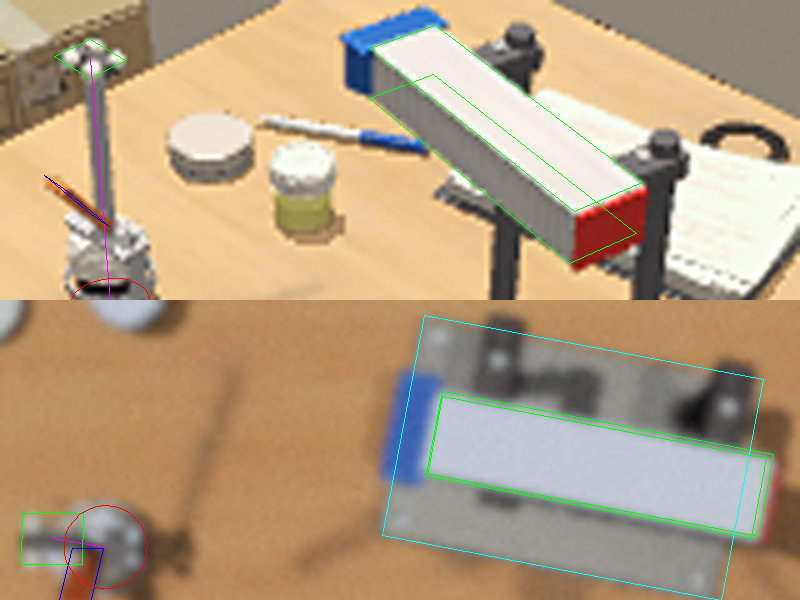

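```bash
cat >> h.py <<'E'
from scipy.spatial.transform import Rotation as Ro
def cur():
    s=state();return s["position"],Ro.from_euler('xyz',s["eef_rot"])
def toolR(yaw,tilt,sgn):
    T=np.radians(tilt);x=np.array([np.sin(T),0,-np.cos(T)]);y=np.array([0,sgn,0.]);
    return Ro.from_euler('z',yaw)*Ro.from_matrix(np.c_[x,y,np.cross(x,y)])
def delta(P,R):
    p,r=cur();w=(r.inv()*R).as_rotvec(degrees=True);d=R.inv().apply(np.array(P)-p)*100
    print("turn deg",w.round(2),"then shift cm",d.round(2),"| shift in current axes",r.inv().apply(np.array(P)-p).round(4)*100)
E
cat > plan.py <<'E'
from h import *
Q=np.load('q.npy',allow_pickle=True).item();q=Q['carrier']
p,r=cur();print(r.as_matrix().round(3))
g=pose(q,(-29,0,113))[0];print("tab",g)
for sg in(1,-1):
    R=toolR(q[2],38,sg);x=R.as_matrix()[:,0]
    print(sg);delta(g+x*(.0188-.12),R)
E
python3 plan.py
```

```text
[[-0.     0.438  0.899]
 [ 0.     0.899 -0.438]
 [-1.     0.    -0.   ]]
tab [0.50842264 0.29063104 0.113     ]
1
turn deg [-24.45 -37.37   8.41] then shift cm [ 12.5  -26.86  12.45] | shift in current axes [  2.19 -16.76  27.33]
-1
turn deg [147.12  11.41  50.66] then shift cm [ 12.5   26.86 -12.45] | shift in current axes [  2.19 -16.76  27.33]
```

```bash
python3 -m creep '[[[-6.11,-9.34,2.1],[0,0,0],0],[[-6.11,-9.34,2.1],[0,0,0],0],[[-6.11,-9.34,2.1],[0,0,0],0],[[-6.11,-9.34,2.1],[0,0,0],0],[[0,0,0],[1.25,-2.69,1.25],0],[[0,0,0],[1.25,-2.69,1.25],0],[[0,0,0],[1.25,-2.69,1.25],0],[[0,0,0],[1.25,-2.69,1.25],0],[[0,0,0],[1.25,-2.69,1.25],0],[[0,0,0],[1.25,-2.69,1.25],0],[[0,0,0],[1.25,-2.69,1.25],0],[[0,0,0],[1.25,-2.69,1.25],0],[[0,0,0],[1.25,-2.69,1.25],0],[[0,0,0],[1.25,-2.69,1.25],0],[[0,0,0],[0,0,0],0],[[0,0,0],[0,0,0],0]]'; python3 plan.py; python3 - <<'E'
from h import *
a=cv2.resize(capture("scene")[130:240,150:280],None,fx=4,fy=4,interpolation=2)[:,:,::-1]
cv2.imwrite("pics/pre.png",a); t=cv2.resize(capture("top")[150:260,150:220],None,fx=4,fy=4,interpolation=2)[:,:,::-1]
cv2.imwrite("pics/pre.png",np.hstack([a,t]))
E
```

```text
time_s: 2.5
position: [0.4402, 0.2892, 0.1911]
eef_rot: [0.01, 0.953, -0.027]
contact_force: [0.1, 0.4, 0.0]
width: 0.0475
[[ 0.579  0.036  0.814]
 [-0.016  0.999 -0.033]
 [-0.815  0.006  0.579]]
tab [0.50842264 0.29063104 0.113     ]
1
turn deg [-1.35 -2.59  0.58] then shift cm [0.24 0.22 0.57] | shift in current axes [0.21 0.23 0.57]
-1
turn deg [178.6    0.91   4.03] then shift cm [ 0.24 -0.22 -0.57] | shift in current axes [0.21 0.23 0.57]
```

View pics/pre.png

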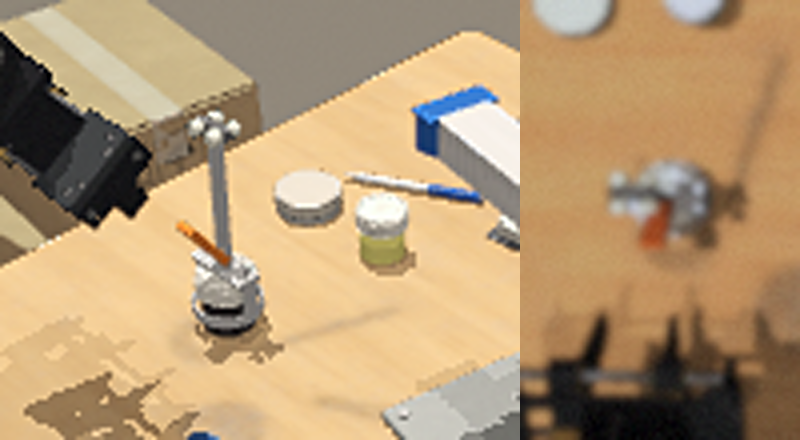

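```bash
python3 - <<'E'
from h import *
p,r=cur()
for n,o in(("top",(150,150)),("scene",(150,130))):
  for y in(-.024,0,.024): print(n,y,((proj(n,p+r.apply([0,y,0]))[0]-o+.5)*4-.5+([520,0] if n=="top" else [0,0])).round(0))
q=np.load('q.npy',allow_pickle=True).item()['carrier']
print(((proj("top",pose(q,[(-38.2,10,126),(-38.2,-10,126)]))-(150,150)+.5)*4-.5+[520,0]).round())
E
```

```text
top -0.024 [672. 324.]
top 0 [639. 323.]
top 0.024 [607. 322.]
scene -0.024 [136. 204.]
scene 0 [118. 191.]
scene 0.024 [100. 178.]
[[639. 243.]
 [664. 243.]]
```

```bash
python3 -m creep '[[[-1.35,-2.59,0.58],[0,0,0],0],[[0,0,0],[0.24,0.22,0.57],0],[[0,0,0],[0,0,0],0],[[0,0,0],[1.5,0,0],0],[[0,0,0],[1.5,0,0],0],[[0,0,0],[1.5,0,0],0],[[0,0,0],[1.5,0,0],0],[[0,0,0],[1.5,0,0],0],[[0,0,0],[1.5,0,0],0],[[0,0,0],[1.0,0,0],0],[[0,0,0],[1.0,0,0],0],[[0,0,0],[0.5,0,0],0],[[0,0,0],[0,0,0],0],[[0,0,0],[0,0,0],0]]'; python3 - <<'E'
from h import *
q=np.load('q.npy',allow_pickle=True).item()['carrier'];R=toolR(q[2],38,1)
delta(pose(q,(-29,0,113))[0]+R.apply([.0188,0,0]),R)
a=cv2.resize(capture("scene")[140:230,170:250],None,fx=5,fy=5,interpolation=2)[:,:,::-1]
t=cv2.resize(capture("top")[150:240,150:220],None,fx=5,fy=5,interpolation=2)[:,:,::-1]
cv2.imwrite("pics/gr.png",np.hstack([a,t]))
E
```

```text
time_s: 4.35
position: [0.5226, 0.3023, 0.1429]
eef_rot: [-0.018, 0.985, -0.033]
contact_force: [0.2, 0.0, 0.0]
width: 0.0475
turn deg [ 0.03 -4.47  0.7 ] then shift cm [ 3.37 -1.18 -2.95] | shift in current axes [ 3.61 -1.14 -2.68]
```

View pics/gr.png

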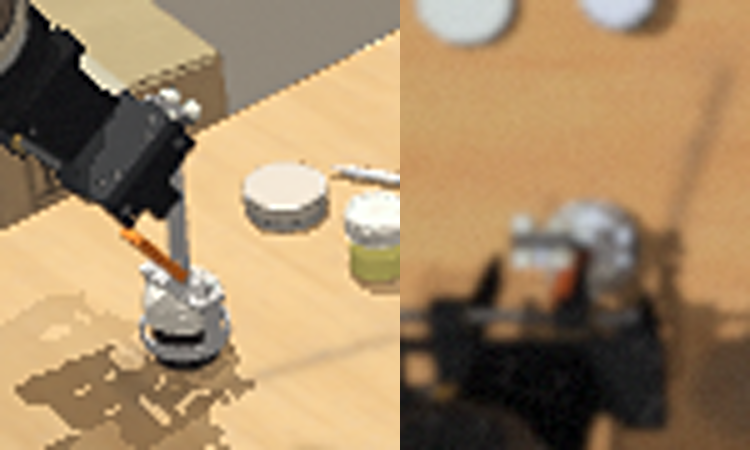

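```bash
python3 -c "
from cell import *
s=state();print(s['joint_positions'].round(3),s['position'],s['eef_rot'],s['contact_force'])"
```

```text
[ 0.553  0.463  2.023 -1.134  0.344  0.026] [0.52264313 0.30234157 0.14301249] [-0.01819243  0.98532738 -0.0325443 ] [-0.59883612  1.04595456  0.14655132]
```

```bash
cat > log.py <<'E'
from cell import *
import json
s=state();r=[s['joint_positions'].tolist(),s['position'].tolist(),s['eef_rot'].tolist()];open('log.txt','a').write(json.dumps(r)+'\n')
print(s['joint_positions'].round(3),s['position'].round(4),s['eef_rot'].round(3),s['contact_force'].round(1),round(s['time_s'],2))
E
python3 log.py
python3 -m creep '[[[0,0,0],[-3,0,0],0],[[0,0,0],[-3,0,0],0],[[0,0,0],[-3,0,0],0],[[0,0,0],[0,0,0],0]]' >/dev/null; python3 log.py
python3 -m creep '[[[0,7,0],[0,0,0],0],[[0,7,0],[0,0,0],0],[[0,0,0],[0,0,0],0],[[0,0,0],[0,0,0],0]]' >/dev/null; python3 log.py
python3 -m creep '[[[0,0,0],[1.5,0.5,-2],0],[[0,0,0],[1.5,0.5,-2],0],[[0,0,0],[0,0,0],0],[[0,0,0],[0,0,0],0]]' >/dev/null; python3 log.py
```

```text
[ 0.553  0.463  2.023 -1.134  0.344  0.026] [0.5226 0.3023 0.143 ] [-0.018  0.985 -0.033] [-0.6  1.   0.1] 4.45
[ 0.616  0.295  2.028 -0.83   0.469 -0.253] [0.4727 0.3044 0.2197] [-0.015  0.983 -0.029] [ 0.5  0.9 -0.5] 4.95
[ 0.549  0.316  1.907 -0.346  0.647 -0.754] [0.4735 0.302  0.2167] [-0.044  1.208 -0.063] [ 0.2 -0.1 -0.7] 5.45
[ 0.597  0.355  1.985 -0.425  0.55  -0.62 ] [0.4472 0.3129 0.1759] [-0.039  1.208 -0.056] [0.1 0.4 0.7] 5.95
```

```bash
cat > kin.py <<'E'
from h import *
import json
from scipy.optimize import least_squares
L=[json.loads(l) for l in open('log.txt')]+[[[1.01138183,.491549294,1.55944687,-3.3e-5,1.09170675,-.105590576],[.27385389,.56153549,.21406902],[-1.65004899,1.56968568,-2.10385768]]]
def fk(j,k,s4=1,s6=1):
    a1,d1,l2,a3,d4,d6=k;f=j[1]+j[2]-np.pi/2
    R3=Ro.from_euler('z',j[0])*Ro.from_euler('y',f)
    R=R3*Ro.from_euler('x',s4*j[3])*Ro.from_euler('y',j[4])*Ro.from_euler('x',s6*j[5])
    W=Ro.from_euler('z',j[0]).apply([a1+l2*np.sin(j[1]),0,d1+l2*np.cos(j[1])])+R3.apply([d4,0,a3])
    return W+R.apply([d6,0,0]),R
def fit():
    best=None
    for s4 in(1,-1):
     for s6 in(1,-1):
      e=lambda k:np.concatenate([fk(j,k,s4,s6)[0]-p for j,p,_ in L])
      r=least_squares(e,[.05,.4,.45,.05,.45,.25],loss='soft_l1',f_scale=.002)
      re=max((fk(j,r.x,s4,s6)[1].inv()*Ro.from_euler('xyz',o)).magnitude() for j,p,o in L)
      c=np.abs(e(r.x)).max()
      if best is None or c+re<best[0]: best=(c+re,r.x,s4,s6,c,re)
    return best
B=fit();K,s4,s6=B[1:4]
lo=np.array([-3.1,-.84,.05,-1.13,.06,-2.69]);hi=np.array([3.1,2.19,2.79,4.28,2.93,2.69])
def ik(P,R,j0):
    best=None
    for g in j0:
      e=lambda j:np.r_[(fk(j,K,s4,s6)[0]-P)*5,(fk(j,K,s4,s6)[1].inv()*R).as_rotvec()]
      r=least_squares(e,np.clip(g,lo+.01,hi-.01),bounds=(lo,hi))
      if best is None or r.cost<best.cost: best=r
    return best.x,best.cost**.5
if __name__=="__main__":
    print(B)
    Q=np.load('q.npy',allow_pickle=True).item();qc,qs=Q['carrier'],Q['stand']
    g0=[[.5,.46,2.0,-.8,.4,-.2],[.1,.4,2,-.8,.4,-.2],[.3,.4,2,3.5,.4,-.5]]
    for az in(0,.1,.2):
     for t in(28,32,36,40,45):
      o=[]
      for nm,q,b in(("grasp",qc,0),("ret",qc,-.1)):
        R=toolR(q[2]+az,t,1);P=pose(q,(-29,0,113))[0]+R.apply([.0188+b,0,0]);o.append(ik(P,R,g0))
      for y in(150,107,0,-78):
        c=[*pose(qs,(0,y,0))[0][:2],qs[2]];R=toolR(c[2]+az,t,1);P=pose(c,(-29,0,113+75))[0]+R.apply([.0188,0,0]);o.append(ik(P,R,g0))
      print(az,t,[(round(float(x[3]),2),round(float(x[4]),2),"ok" if c<1e-3 else round(c,2)) for x,c in o])
E
python3 kin.py
```

```text
(np.float64(1.435480746666943), array([ 0.22145206, -0.22713018,  0.5302667 ,  0.04552426,  0.18746227,
       -0.01946907]), -1, -1, np.float64(0.07589599741806008), 1.359584749248883)
0 28 [(1.67, 0.23, 'ok'), (0.66, 0.41, 'ok'), (0.54, 0.38, 'ok'), (0.53, 0.33, 'ok'), (0.36, 0.22, 'ok'), (0.08, 0.19, 'ok')]
0 32 [(1.85, 0.27, 'ok'), (0.86, 0.38, 'ok'), (0.68, 0.35, 'ok'), (0.68, 0.29, 'ok'), (0.53, 0.18, 'ok'), (0.13, 0.13, 'ok')]
0 36 [(1.98, 0.32, 'ok'), (1.09, 0.36, 'ok'), (0.85, 0.32, 'ok'), (0.88, 0.26, 'ok'), (0.81, 0.14, 'ok'), (0.24, 0.08, 'ok')]
0 40 [(2.08, 0.37, 'ok'), (1.34, 0.36, 'ok'), (1.03, 0.31, 'ok'), (1.1, 0.25, 'ok'), (1.24, 0.11, 'ok'), (0.54, 0.06, np.float64(0.02))]
0 45 [(2.17, 0.43, 'ok'), (1.62, 0.39, 'ok'), (1.27, 0.3, 'ok'), (1.4, 0.24, 'ok'), (1.85, 0.12, 'ok'), (2.67, 0.06, np.float64(0.0))]
0.1 28 [(1.78, 0.2, 'ok'), (0.6, 0.37, 'ok'), (0.45, 0.35, 'ok'), (0.41, 0.3, 'ok'), (0.17, 0.21, 'ok'), (-0.16, 0.19, 'ok')]
0.1 32 [(1.98, 0.24, 'ok'), (0.82, 0.32, 'ok'), (0.58, 0.31, 'ok'), (0.56, 0.25, 'ok'), (0.26, 0.15, 'ok'), (-0.26, 0.14, 'ok')]
0.1 36 [(
[... 389 characters left out ...]
 'ok')]
0.2 28 [(1.92, 0.16, 'ok'), (0.52, 0.33, 'ok'), (0.33, 0.32, 'ok'), (0.27, 0.28, 'ok'), (-0.05, 0.21, 'ok'), (-0.37, 0.21, 'ok')]
0.2 32 [(2.15, 0.2, 'ok'), (0.74, 0.27, 'ok'), (0.44, 0.27, 'ok'), (0.38, 0.22, 'ok'), (-0.08, 0.15, 'ok'), (-0.56, 0.16, 'ok')]
0.2 36 [(2.29, 0.25, 'ok'), (1.05, 0.24, 'ok'), (0.6, 0.23, 'ok'), (0.55, 0.18, 'ok'), (-0.15, 0.09, 'ok'), (-0.88, 0.12, 'ok')]
0.2 40 [(2.39, 0.3, 'ok'), (1.44, 0.23, 'ok'), (0.82, 0.19, 'ok'), (0.82, 0.14, 'ok'), (-0.33, 0.06, np.float64(0.01)), (-1.13, 0.11, np.float64(0.01))]
0.2 45 [(2.43, 0.36, np.float64(0.01)), (1.88, 0.26, 'ok'), (1.19, 0.17, 'ok'), (1.38, 0.11, 'ok'), (3.61, 0.06, np.float64(0.01)), (4.28, 0.12, 'ok')]
```

```bash
sed -i "s/s6\*j\[5\])/s6*j[5]+np.pi\/2)/; s/\[.05,.4,.45,.05,.45,.25\]/[.1,.4,.45,.05,.45,.25]/" kin.py; python3 kin.py
```

```text
(np.float64(0.07654450410719119), array([ 0.18427179, -0.08235315,  0.52044155,  0.00957254,  0.25480491,
        0.05272454]), 1, 1, np.float64(0.0765444848675893), 1.923960188028387e-08)
0 28 [(-1.13, 0.25, np.float64(0.03)), (-0.69, 0.42, 'ok'), (-0.58, 0.37, 'ok'), (-0.56, 0.33, 'ok'), (-0.38, 0.23, 'ok'), (-0.08, 0.19, 'ok')]
0 32 [(4.28, 0.29, np.float64(0.04)), (-0.91, 0.39, 'ok'), (-0.77, 0.33, 'ok'), (-0.77, 0.28, 'ok'), (-0.62, 0.16, 'ok'), (-0.15, 0.12, 'ok')]
0 36 [(4.28, 0.33, np.float64(0.02)), (-1.13, 0.38, np.float64(0.01)), (-1.0, 0.31, 'ok'), (-1.04, 0.25, 'ok'), (-1.09, 0.12, 'ok'), (-0.41, 0.06, np.float64(0.01))]
0 40 [(4.25, 0.39, 'ok'), (-1.13, 0.39, np.float64(0.06)), (-1.13, 0.3, np.float64(0.02)), (-1.13, 0.25, np.float64(0.03)), (4.28, 0.12, np.float64(0.01)), (3.56, 0.06, np.float64(0.01))]
0 45 [(4.11, 0.47, 'ok'), (4.28, 0.44, np.float64(0.06)), (4.28, 0.31, np.float64(0.06)), (4.28, 0.27, np.float64(0.03)), (3.96, 0.18, 'ok'), (3.31, 0.14, 'ok')]
0.1 28 [(-1.13, 0.21, np.float64(0.03)), (-0.63, 0.38, 'ok'), (-0.49, 0.34, 'ok'), (-0.45, 0.29, 'ok'), (-0.
[... 727 characters left out ...]
0.37, 0.31, 'ok'), (-0.3, 0.27, 'ok'), (0.06, 0.2, 'ok'), (0.39, 0.21, 'ok')]
0.2 32 [(4.28, 0.19, np.float64(0.0)), (-0.81, 0.27, 'ok'), (-0.54, 0.24, 'ok'), (-0.46, 0.2, 'ok'), (0.1, 0.13, 'ok'), (0.65, 0.15, 'ok')]
0.2 36 [(4.06, 0.25, 'ok'), (-1.13, 0.24, np.float64(0.01)), (-0.81, 0.19, 'ok'), (-0.78, 0.14, 'ok'), (0.27, 0.06, np.float64(0.0)), (0.98, 0.11, np.float64(0.01))]
0.2 40 [(3.91, 0.32, 'ok'), (4.28, 0.25, np.float64(0.04)), (-1.13, 0.16, np.float64(0.01)), (-1.13, 0.11, np.float64(0.01)), (2.78, 0.06, np.float64(0.01)), (1.89, 0.12, 'ok')]
0.2 45 [(3.79, 0.41, 'ok'), (4.23, 0.31, 'ok'), (4.28, 0.18, np.float64(0.02)), (4.13, 0.14, 'ok'), (3.0, 0.13, 'ok'), (2.39, 0.18, 'ok')]
```

```bash
sed -i "s/a1,d1,l2,a3,d4,d6=k/a1,d1,l2,a3,d4,d6,b,oy,oz=k/; s/np.sin(j\[1\]),0,d1/np.sin(j[1]),b,d1/; s/R.apply(\[d6,0,0\])/R.apply([d6,oy,oz])/; s/.45,.25\],loss/.45,.25,.06,0,0],loss/" kin.py; python3 kin.py
```

```text
(np.float64(1.98901830247962e-08), array([ 1.13798448e-08,  1.96700007e-01,  5.86800003e-01, -4.31000058e-02,
        4.11000002e-01,  2.71866001e-01,  6.59000060e-02, -1.06123316e-08,
       -6.28705600e-09]), 1, 1, np.float64(6.5058114451233e-10), 1.923960188028387e-08)
0 28 [(-1.03, 0.27, 'ok'), (-0.66, 0.43, 'ok'), (-0.54, 0.36, 'ok'), (-0.49, 0.31, 'ok'), (-0.15, 0.22, 'ok'), (0.26, 0.22, 'ok')]
0 32 [(-1.13, 0.28, np.float64(0.03)), (-0.92, 0.38, 'ok'), (-0.81, 0.29, 'ok'), (-0.79, 0.24, 'ok'), (-0.34, 0.11, 'ok'), (0.57, 0.12, 'ok')]
0 36 [(4.28, 0.32, np.float64(0.03)), (-1.13, 0.38, np.float64(0.02)), (-1.13, 0.26, np.float64(0.01)), (-1.13, 0.2, np.float64(0.01)), (4.28, 0.06, np.float64(0.01)), (1.92, 0.08, np.float64(0.0))]
0 40 [(4.28, 0.39, np.float64(0.0)), (-1.13, 0.4, np.float64(0.07)), (4.28, 0.27, np.float64(0.04)), (4.28, 0.22, np.float64(0.02)), (3.53, 0.13, 'ok'), (2.58, 0.16, 'ok')]
0 45 [(4.1, 0.5, 'ok'), (4.28, 0.49, np.float64(0.03)), (4.28, 0.34, 'ok'), (4.05, 0.31, 'ok'), (3.35, 0.28, 'ok'), (2.82, 0.31, 'ok')]
0.1 28 [(-1.03, 0.21, 'ok'), (-0.59, 0.36, 'o
[... 735 characters left out ...]
, (-0.47, 0.31, 'ok'), (-0.25, 0.28, 'ok'), (-0.11, 0.25, 'ok'), (0.38, 0.24, 'ok'), (0.63, 0.29, 'ok')]
0.2 32 [(4.28, 0.15, np.float64(0.02)), (-0.82, 0.23, 'ok'), (-0.46, 0.18, 'ok'), (-0.23, 0.14, 'ok'), (0.74, 0.15, 'ok'), (0.81, 0.24, np.float64(0.02))]
0.2 36 [(4.03, 0.22, 'ok'), (-1.13, 0.2, np.float64(0.02)), (-1.07, 0.1, 'ok'), (-0.89, 0.06, np.float64(0.01)), (1.86, 0.12, np.float64(0.01)), (1.69, 0.23, np.float64(0.02))]
0.2 40 [(3.79, 0.32, 'ok'), (4.28, 0.24, np.float64(0.0)), (4.16, 0.12, 'ok'), (3.56, 0.1, 'ok'), (2.3, 0.18, 'ok'), (1.9, 0.28, 'ok')]
0.2 45 [(3.65, 0.46, 'ok'), (3.92, 0.37, 'ok'), (3.65, 0.24, 'ok'), (3.33, 0.25, 'ok'), (2.62, 0.31, 'ok'), (2.23, 0.38, 'ok')]
```

```bash
cat > plan2.py <<'E'
from kin import *
Q=np.load('q.npy',allow_pickle=True).item();qc,qs=Q['carrier'],Q['stand']
def tgt(c,dz,T,a,back,sg=-1):
    R=toolR(c[2]+a,T,sg);return pose(c,(-29,0,113+dz*1000))[0]+R.apply([.0188-back,0,0]),R
def railc(y,dy=0): return [*pose(qs,(0,y,0))[0][:2],qs[2]+dy]
if __name__=="__main__":
    g0=[[.5,.46,2.0,4.1,.4,-1.9],[.1,.3,2.1,3.5,.4,-1.5]]
    for T in(41,43,45):
        print("T",T)
        L=[("grasp",qc,0,0,0),("b5",qc,0,.08,.05),("b9",qc,0,.15,.09),("b9a.25",qc,0,.25,.09),("lift5",qc,.05,0,0),("lift9",qc,.09,0,0),("l9y-.2",[*qc[:2],-.2],.09,0,0),
         ("r150",railc(150),.075,0,0),("r150y.06",railc(150,.06),.075,0,0),("r130y.06",railc(130,.06),.075,0,0),("r107",railc(107,.03),.075,0,0),("r50",railc(50),.075,0,0),("r-78",railc(-78),.072,0,0)]
        for n,c,dz,a,b in L:
            j,e=ik(*tgt(c,dz,T,a,b),g0);print(n,j.round(2),round(e,4))
E
python3 plan2.py
```

```text
T 41
grasp [ 0.56  0.56  2.15  4.24  0.41 -2.18] 0.0
b5 [ 0.57  0.45  2.2   4.26  0.36 -2.27] 0.0
b9 [ 0.57  0.36  2.24  4.28  0.3  -2.36] 0.0007
b9a.25 [ 0.51  0.35  2.27  3.95  0.24 -2.16] 0.0
lift5 [ 0.54  0.46  2.15  4.28  0.37 -2.26] 0.0388
lift9 [ 0.53  0.39  2.15  4.28  0.34 -2.29] 0.0768
l9y-.2 [ 0.57  0.42  2.16  4.28  0.44 -2.12] 0.1438
r150 [ 0.22  0.41  2.14  4.28  0.28 -2.38] 0.034
r150y.06 [ 0.2   0.4   2.13  4.28  0.24 -2.44] 0.0166
r130y.06 [ 0.16  0.39  2.15  4.28  0.22 -2.47] 0.0052
r107 [ 0.13  0.38  2.16  4.28  0.21 -2.47] 0.0003
r50 [ 0.01  0.36  2.21  3.96  0.19 -2.23] 0.0
r-78 [-0.33  0.33  2.27  2.68  0.19 -1.22] 0.0
T 43
grasp [ 0.57  0.57  2.16  4.16  0.45 -2.1 ] 0.0
b5 [ 0.58  0.46  2.22  4.15  0.4  -2.15] 0.0
b9 [ 0.58  0.37  2.27  4.14  0.35 -2.21] 0.0
b9a.25 [ 0.52  0.36  2.29  3.81  0.3  -2.02] 0.0
lift5 [ 0.56  0.47  2.15  4.28  0.4  -2.25] 0.0238
lift9 [ 0.54  0.4   2.16  4.28  0.37 -2.28] 0.0613
l9y-.2 [ 0.58  0.43  2.16  4.28  0.48 -2.12] 0.1314
r150 [ 0.23  0.41  2.14  4.28  0.31 -2.37] 0.0171
r150y.06 [ 0.21  0.4   2.14  4.27  0.27 -2.42] 0.0
r130y.06 [ 0.17  0.39  2.16  4.15  0.25 -2.33] 0.0
r107 [ 0.13  0.38  2.18  4.1   0.25 -2.28] 0.0
r50 [ 0.01  0.36  2.23  3.8   0.24 -2.06] 0.0
r-78 [-0.34  0.34  2.29  2.77  0.25 -1.31] 0.0
T 45
grasp [ 0.58  0.58  2.18  4.1   0.5  -2.02] 0.0
b5 [ 0.59  0.47  2.24  4.06  0.46 -2.06] 0.0
b9 [ 0.59  0.38  2.29  4.03  0.4  -2.09] 0.0
b9a.25 [ 0.52  0.37  2.32  3.72  0.37 -1.92] 0.0
lift5 [ 0.57  0.47  2.15  4.28  0.44 -2.24] 0.0091
lift9 [ 0.56  0.4   2.16  4.28  0.4  -2.28] 0.046
l9y-.2 [ 0.6   0.43  2.16  4.28  0.52 -2.11] 0.1192
r150 [ 0.25  0.42  2.14  4.28  0.34 -2.36] 0.0005
r150y.06 [ 0.22  0.41  2.15  4.12  0.31 -2.27] 0.0
r130y.06 [ 0.18  0.4   2.18  4.    0.3  -2.18] 0.0
r107 [ 0.14  0.39  2.2   3.96  0.3  -2.14] 0.0
r50 [ 0.01  0.37  2.25  3.7   0.29 -1.95] 0.0
r-78 [-0.34  0.35  2.31  2.83  0.31 -1.37] 0.0
```

```bash
cat > rows.py <<'E'
from plan2 import *
def rows(W,first=None,vmax=.85,turn_first=True,show=True):
    """joint waypoints -> creep rows; W[0] = start"""
    sp=np.array([2.22,2.22,2.79,3.14,3.14,3.14])*.7/8*vmax;J=[np.array(W[0])]
    for b in W[1:]:
        a=J[-1];b=np.array(b)
        for n in range(1,200):
            if n<np.max(np.abs(b-a)/sp):continue
            pts=[fk(a+(b-a)*i/n,K)for i in range(n+1)]
            ok=all(np.abs((r0.inv()*r1).as_rotvec(degrees=True)).max()<10 and np.linalg.norm(p1-p0)<.05 and (r0.inv()*r1).magnitude()<.17 for (p0,r0),(p1,r1) in zip(pts,pts[1:]))
            if ok:break
        J+=[a+(b-a)*i/n for i in range(1,n+1)]
    out=[];c=np.array(pose(qc,(0,0,0))[0])
    for i,(x,y) in enumerate(zip(J,J[1:])):
        (p0,r0),(p1,r1)=fk(x,K),fk(y,K);w=(r0.inv()*r1).as_rotvec(degrees=True);d=(r1 if turn_first else r0).inv().apply(p1-p0)*100
        out.append([w.round(1).tolist(),d.round(2).tolist(),0])
    if show:
        print(len(out));print(*[str(o).replace(' ','') for o in out],sep=',\n')
    return J,out
E
cat > p3.py <<'E'
from rows import *
j=state()['joint_positions'];pre,e=ik(*tgt(qc,0,44,.15,.10),[[.5,.46,2.0,4.1,.4,-1.9]]);print(pre.round(3),e)
W=[j,[.95,.1,2.2,-.3,.5,-.95],[.95,.1,2.2,4.05,.42,-2.1],pre]
J,o=rows(W)
for x in J[::4]:
    p,r=fk(x,K);b=p-r.apply([.078,0,0]);print(p.round(2),b.round(2),round(float(np.linalg.norm(p[:2]-qc[:2])),2))
E
python3 p3.py
```

```text
[ 0.589  0.352  2.285  4.128  0.37  -2.19 ] 3.0295242257019244e-10
31
[[-6.2,-0.2,2.6],[-2.6,2.42,-3.4],0],
[[-6.2,-0.3,2.6],[-2.44,2.44,-3.31],0],
[[-6.2,-0.3,2.6],[-2.28,2.45,-3.22],0],
[[-6.2,-0.4,2.6],[-2.12,2.45,-3.13],0],
[[-6.2,-0.5,2.6],[-1.97,2.45,-3.04],0],
[[7.7,3.1,5.1],[0.15,2.29,-1.64],0],
[[7.7,2.8,5.2],[0.14,2.36,-1.49],0],
[[7.7,2.5,5.3],[0.14,2.43,-1.34],0],
[[7.7,2.2,5.4],[0.14,2.48,-1.19],0],
[[7.8,1.8,5.5],[0.14,2.53,-1.04],0],
[[7.8,1.5,5.5],[0.14,2.56,-0.89],0],
[[7.8,1.2,5.6],[0.13,2.59,-0.73],0],
[[7.8,0.8,5.6],[0.13,2.61,-0.58],0],
[[7.8,0.5,5.6],[0.13,2.62,-0.42],0],
[[7.9,0.2,5.6],[0.13,2.62,-0.27],0],
[[7.9,-0.1,5.5],[0.13,2.61,-0.12],0],
[[7.9,-0.4,5.4],[0.12,2.59,0.03],0],
[[7.9,-0.8,5.4],[0.12,2.56,0.18],0],
[[8.0,-1.1,5.3],[0.12,2.52,0.33],0],
[[8.0,-1.3,5.2],[0.12,2.48,0.47],0],
[[8.0,-1.6,5.0],[0.12,2.43,0.6],0],
[[8.0,-1.9,4.9],[0.11,2.37,0.74],0],
[[8.0,-2.2,4.7],[0.11,2.3,0.86],0],
[[8.1,-2.4,4.6],[0.11,2.23,0.99],0],
[[8.1,-2.6,4.4],[0.11,2.15,1.1],0],
[[0.3,-2.9,4.1],[2.54,3.48,1.89],0],
[[0.5,-3.0,4.0],[2.53,3.46,1.84],0],
[[0.7,-3.1,3.8],[2.52,3.43,1.8],0],
[[0.9,-3.2,3.7],[2.5,3.39,1.76],0],
[[1.1,-3.3,3.6],[2.47,3.35,1.73],0],
[[1.3,-3.4,3.4],[2.44,3.29,1.7],0]
[0.45 0.31 0.18] [0.42 0.31 0.25] 0.09
[0.27 0.37 0.22] [0.25 0.35 0.29] 0.28
[0.16 0.42 0.23] [0.16 0.39 0.3 ] 0.39
[0.14 0.5  0.28] [0.14 0.45 0.34] 0.45
[0.19 0.55 0.36] [0.17 0.48 0.39] 0.44
[0.28 0.53 0.4 ] [0.24 0.47 0.42] 0.36
[0.34 0.47 0.37] [0.28 0.42 0.4 ] 0.26
[0.41 0.37 0.26] [0.36 0.35 0.31] 0.15
```

```bash
python3 -m creep '[[[-6.2,-0.2,2.6],[-2.6,2.42,-3.4],0],[[-6.2,-0.3,2.6],[-2.44,2.44,-3.31],0],[[-6.2,-0.3,2.6],[-2.28,2.45,-3.22],0],[[-6.2,-0.4,2.6],[-2.12,2.45,-3.13],0],[[-6.2,-0.5,2.6],[-1.97,2.45,-3.04],0],[[0,0,0],[0,0,0],0]]' >/dev/null; python3 log.py
python3 - <<'E'
from rows import *
p,r=fk([.95,.1,2.2,-.3,.5,-.95],K);print(p,r.as_euler('xyz'))
E
python3 p3.py | head -34 | tail -32
```

```text
[ 0.975  0.136  2.15  -0.307  0.513 -0.923] [0.2353 0.3925 0.2245] [0.006 1.18  0.574] [0.  0.5 0.1] 6.7
[0.22860761 0.36675472 0.22277195] [-0.00370922  1.18435106  0.56462103]
[[-0.0,0.2,-0.2],[-0.57,-1.81,-1.88],0],
[[7.7,3.1,5.1],[0.15,2.29,-1.64],0],
[[7.7,2.8,5.2],[0.14,2.36,-1.49],0],
[[7.7,2.5,5.3],[0.14,2.43,-1.34],0],
[[7.7,2.2,5.4],[0.14,2.48,-1.19],0],
[[7.8,1.8,5.5],[0.14,2.53,-1.04],0],
[[7.8,1.5,5.5],[0.14,2.56,-0.89],0],
[[7.8,1.2,5.6],[0.13,2.59,-0.73],0],
[[7.8,0.8,5.6],[0.13,2.61,-0.58],0],
[[7.8,0.5,5.6],[0.13,2.62,-0.42],0],
[[7.9,0.2,5.6],[0.13,2.62,-0.27],0],
[[7.9,-0.1,5.5],[0.13,2.61,-0.12],0],
[[7.9,-0.4,5.4],[0.12,2.59,0.03],0],
[[7.9,-0.8,5.4],[0.12,2.56,0.18],0],
[[8.0,-1.1,5.3],[0.12,2.52,0.33],0],
[[8.0,-1.3,5.2],[0.12,2.48,0.47],0],
[[8.0,-1.6,5.0],[0.12,2.43,0.6],0],
[[8.0,-1.9,4.9],[0.11,2.37,0.74],0],
[[8.0,-2.2,4.7],[0.11,2.3,0.86],0],
[[8.1,-2.4,4.6],[0.11,2.23,0.99],0],
[[8.1,-2.6,4.4],[0.11,2.15,1.1],0],
[[0.3,-2.9,4.1],[2.54,3.48,1.89],0],
[[0.5,-3.0,4.0],[2.53,3.46,1.84],0],
[[0.7,-3.1,3.8],[2.52,3.43,1.8],0],
[[0.9,-3.2,3.7],[2.5,3.39,1.76],0],
[[1.1,-3.3,3.6],[2.47,3.35,1.73],0],
[[1.3,-3.4,3.4],[2.44,3.29,1.7],0]
[0.24 0.39 0.22] [0.21 0.38 0.3 ] 0.32
[0.16 0.42 0.23] [0.16 0.39 0.3 ] 0.39
[0.14 0.5  0.28] [0.14 0.45 0.34] 0.45
[0.19 0.55 0.36] [0.17 0.48 0.39] 0.44
[0.28 0.53 0.4 ] [0.24 0.47 0.42] 0.36
```

```bash
sed -i 's/turn_first=True/turn_first=False/' rows.py; python3 p3.py | sed -n 3,22p
```

```text
[[-0.0,0.2,-0.2],[-0.58,-1.81,-1.87],0],
[[7.7,3.1,5.1],[-0.15,2.49,-1.32],0],
[[7.7,2.8,5.2],[-0.14,2.54,-1.16],0],
[[7.7,2.5,5.3],[-0.14,2.59,-1.01],0],
[[7.7,2.2,5.4],[-0.14,2.62,-0.85],0],
[[7.8,1.8,5.5],[-0.14,2.65,-0.69],0],
[[7.8,1.5,5.5],[-0.14,2.66,-0.53],0],
[[7.8,1.2,5.6],[-0.13,2.67,-0.37],0],
[[7.8,0.8,5.6],[-0.13,2.66,-0.22],0],
[[7.8,0.5,5.6],[-0.13,2.65,-0.06],0],
[[7.9,0.2,5.6],[-0.13,2.63,0.09],0],
[[7.9,-0.1,5.5],[-0.13,2.6,0.24],0],
[[7.9,-0.4,5.4],[-0.12,2.56,0.39],0],
[[7.9,-0.8,5.4],[-0.12,2.51,0.53],0],
[[8.0,-1.1,5.3],[-0.12,2.45,0.67],0],
[[8.0,-1.3,5.2],[-0.12,2.39,0.81],0],
[[8.0,-1.6,5.0],[-0.12,2.32,0.94],0],
[[8.0,-1.9,4.9],[-0.11,2.24,1.06],0],
[[8.0,-2.2,4.7],[-0.11,2.16,1.18],0],
[[8.1,-2.4,4.6],[-0.11,2.07,1.29],0],
```

```bash
python3 -m creep '[[[0,0.2,-0.2],[-0.58,-1.81,-1.87],0],[[7.7,3.1,5.1],[-0.15,2.49,-1.32],0],[[7.7,2.8,5.2],[-0.14,2.54,-1.16],0],[[7.7,2.5,5.3],[-0.14,2.59,-1.01],0],[[7.7,2.2,5.4],[-0.14,2.62,-0.85],0],[[7.8,1.8,5.5],[-0.14,2.65,-0.69],0],[[7.8,1.5,5.5],[-0.14,2.66,-0.53],0],[[7.8,1.2,5.6],[-0.13,2.67,-0.37],0],[[7.8,0.8,5.6],[-0.13,2.66,-0.22],0],[[7.8,0.5,5.6],[-0.13,2.65,-0.06],0],[[7.9,0.2,5.6],[-0.13,2.63,0.09],0],[[0,0,0],[0,0,0],0]]' >/dev/null; python3 log.py; sed -i 's/W=\[j,.*/W=[j,[.95,.1,2.2,4.05,.42,-2.1],pre]/' p3.py;  python3 p3.py
```

```text
[ 0.946  0.104  2.2    1.886  0.461 -1.535] [0.1714 0.5465 0.3383] [2.226 0.52  1.454] [ 0.6 -0.  -0.7] 8.2
[ 0.589  0.352  2.285  4.128  0.37  -2.19 ] 3.028534276218447e-10
16
[[7.9,-0.2,5.5],[-0.13,2.58,0.24],0],
[[7.9,-0.5,5.4],[-0.13,2.54,0.38],0],
[[7.9,-0.8,5.3],[-0.13,2.49,0.52],0],
[[7.9,-1.1,5.2],[-0.13,2.43,0.66],0],
[[8.0,-1.3,5.1],[-0.13,2.36,0.79],0],
[[8.0,-1.6,5.0],[-0.13,2.29,0.92],0],
[[8.0,-1.9,4.8],[-0.13,2.21,1.04],0],
[[8.0,-2.1,4.7],[-0.13,2.13,1.16],0],
[[8.0,-2.4,4.5],[-0.13,2.03,1.27],0],
[[8.1,-2.6,4.3],[-0.13,1.94,1.38],0],
[[0.3,-2.9,4.1],[2.19,3.64,2.03],0],
[[0.5,-3.0,4.0],[2.19,3.61,2.0],0],
[[0.7,-3.1,3.8],[2.18,3.57,1.98],0],
[[0.9,-3.2,3.7],[2.17,3.51,1.95],0],
[[1.1,-3.3,3.6],[2.16,3.46,1.93],0],
[[1.3,-3.4,3.4],[2.14,3.39,1.91],0]
[0.17 0.55 0.34] [0.16 0.48 0.38] 0.45
[0.26 0.54 0.39] [0.22 0.48 0.41] 0.38
[0.33 0.49 0.38] [0.28 0.44 0.41] 0.28
[0.39 0.4  0.29] [0.34 0.37 0.34] 0.18
[0.45 0.28 0.17] [0.4  0.28 0.23] 0.09
```

Tracking is excellent. Continue to the pre-grasp.

```bash
python3 -m creep '[[[7.9,-0.2,5.5],[-0.13,2.58,0.24],0],[[7.9,-0.5,5.4],[-0.13,2.54,0.38],0],[[7.9,-0.8,5.3],[-0.13,2.49,0.52],0],[[7.9,-1.1,5.2],[-0.13,2.43,0.66],0],[[8,-1.3,5.1],[-0.13,2.36,0.79],0],[[8,-1.6,5],[-0.13,2.29,0.92],0],[[8,-1.9,4.8],[-0.13,2.21,1.04],0],[[8,-2.1,4.7],[-0.13,2.13,1.16],0],[[8,-2.4,4.5],[-0.13,2.03,1.27],0],[[8.1,-2.6,4.3],[-0.13,1.94,1.38],0],[[0.3,-2.9,4.1],[2.19,3.64,2.03],0],[[0.5,-3,4],[2.19,3.61,2],0],[[0.7,-3.1,3.8],[2.18,3.57,1.98],0],[[0.9,-3.2,3.7],[2.17,3.51,1.95],0],[[1.1,-3.3,3.6],[2.16,3.46,1.93],0],[[1.3,-3.4,3.4],[2.14,3.39,1.91],0],[[0,0,0],[0,0,0],0],[[0,0,0],[0,0,0],0]]' >/dev/null; python3 log.py
cat > p4.py <<'E'
from rows import *
j=state()['joint_positions'];W=[j]
for a,b in((.12,.08),(.09,.06),(.06,.04),(.03,.02),(.0,.0)):
    x,e=ik(*tgt(qc,0,44,a,b),[W[-1]]);W.append(x);print(x.round(3),round(e,5))
rows(W,vmax=.4)
E
python3 p4.py
```

```text
[ 0.589  0.351  2.286  4.121  0.373 -2.187] [0.4523 0.2828 0.172 ] [3.138 0.8   0.14 ] [-0.7 -0.7 -0.1] 10.45
[ 0.589  0.399  2.264  4.119  0.397 -2.152] 0.0
[ 0.588  0.445  2.242  4.116  0.421 -2.121] 0.0
[ 0.584  0.489  2.219  4.117  0.442 -2.096] 0.0
[ 0.579  0.531  2.195  4.121  0.46  -2.075] 0.0
[ 0.572  0.571  2.169  4.127  0.476 -2.058] 0.0
5
[[1.5,-0.2,1.2],[2.06,-0.13,0.03],0],
[[1.2,-0.0,1.2],[2.0,-0.09,-0.0],0],
[[1.2,-0.0,1.2],[2.0,-0.04,-0.0],0],
[[1.2,0.0,1.2],[2.0,-0.0,-0.0],0],
[[1.2,-0.0,1.2],[2.0,0.04,0.0],0]
```

```bash
python3 -m creep '[[[0.8,-0.1,0.6],[1.03,-0.07,0],0],[[0.7,-0.1,0.6],[1.03,-0.06,0],0],[[0.6,0,0.6],[1,-0.05,0],0],[[0.6,0,0.6],[1,-0.04,0],0],[[0.6,0,0.6],[1,-0.02,0],0],[[0.6,0,0.6],[1,-0.02,0],0],[[0.6,0,0.6],[1,0,0],0],[[0.6,0,0.6],[1,0,0],0],[[0.6,0,0.6],[1,0.02,0],0],[[0.6,0,0.6],[1,0.02,0],0],[[0,0,0],[0,0,0],0]]' >/dev/null; python3 log.py
python3 - <<'E'
from plan2 import *
P,R=tgt(qc,0,44,0,0);delta(P,R)
a=cv2.resize(capture("scene")[140:230,170:250],None,fx=5,fy=5,interpolation=2)[:,:,::-1]
t=cv2.resize(capture("top")[150:240,150:220],None,fx=5,fy=5,interpolation=2)[:,:,::-1]
cv2.imwrite("pics/gr2.png",np.hstack([a,t]))
E
```

```text
[ 0.57   0.573  2.17   4.128  0.476 -2.06 ] [0.5214 0.2891 0.0981] [ 3.139  0.806 -0.014] [-1.2  0.7  0.6] 11.82
turn deg [ 0.02  0.17 -0.14] then shift cm [-0.1  -0.14 -0.1 ] | shift in current axes [-0.1  -0.14 -0.1 ]
```

View pics/gr2.png

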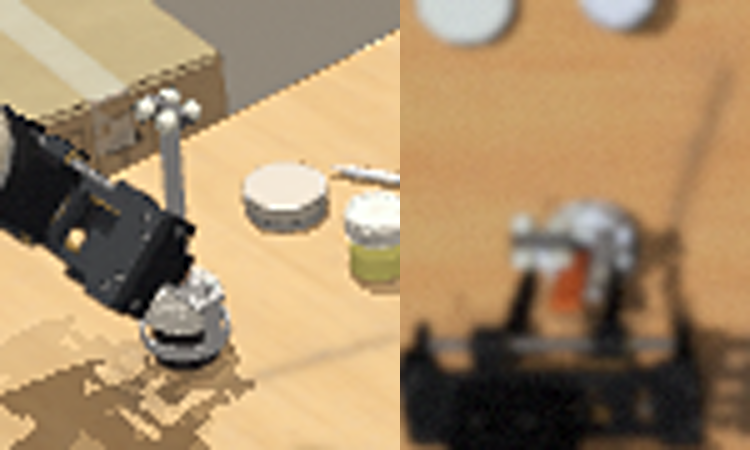

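```bash
python3 -m creep '[[[0,0,0],[0,0.2,0],0],[[0,0,0],[0,0,0],0.4],[[0,0,0],[0,0,0],0.5],[[0,0,0],[0,0,0],0.6],[[0,0,0],[0,0,0],1],[[0,0,0],[0,0,0],1],[[0,0,0],[0,0,0],1],[[0,0,0],[0,0,0],1]]'; python3 log.py
cat > p5.py <<'E'
from rows import *
# carrier pose in tool at grasp (assume aligned): carrier at yaw of tool
j=state()['joint_positions'];P,R=cur();Tl=np.degrees(np.arctan2(*(R.apply([1,0,0])[[0,2]]*[1,-1]))) ;print("tilt-ish",Tl)
az=np.arctan2(*R.apply([1,0,0])[[1,0]]);print("az",az)
W=[j]
def go(c,dz):
    x,e=ik(*tgt(c,dz,T,0,0),[W[-1]]);W.append(x);print(x.round(3),round(e,5))
T=44
y0=az;c0=[*qc[:2],y0]
for dz,yw in((.03,.05),(.06,.14),(.085,.2)): go([*qc[:2],yw],dz)
c1=railc(150,.08);a=np.array([*qc[:2],.2]);b=np.array(c1)
for s in(.25,.5,.75,1): go(a+(b-a)*s,.085)
rows(W,vmax=.6)
E
python3 p5.py
```

```text
time_s: 12.92
position: [0.5211, 0.2872, 0.0988]
eef_rot: [3.139, 0.805, -0.013]
contact_force: [-1.9, 0.3, 1.5]
width: 0.0196
[ 0.566  0.571  2.174  4.119  0.475 -2.054] [0.5211 0.2872 0.0988] [ 3.139  0.805 -0.013] [-1.9  0.3  1.5] 12.93
tilt-ish 43.86248202160741
az -0.013264746713082639
[ 0.547  0.502  2.17   4.129  0.408 -2.146] 0.0
[ 0.508  0.431  2.17   4.072  0.317 -2.206] 0.0
[ 0.48   0.376  2.16   4.084  0.24  -2.295] 0.0
[ 0.412  0.373  2.166  4.101  0.247 -2.302] 0.0
[ 0.343  0.374  2.165  4.127  0.252 -2.319] 0.0
[ 0.275  0.378  2.156  4.166  0.256 -2.349] 0.0
[ 0.208  0.385  2.141  4.219  0.259 -2.392] 0.0
7
[[-2.5,0.1,-2.5],[-2.19,-0.23,-2.15],0],
[[-3.7,-0.0,-3.6],[-2.15,0.14,-2.09],0],
[[-2.5,0.0,-2.4],[-1.8,0.1,-1.74],0],
[[3.3,0.0,3.2],[0.56,4.21,-0.58],0],
[[3.3,-0.0,3.2],[0.8,4.13,-0.83],0],
[[3.3,0.0,3.2],[1.03,4.02,-1.07],0],
[[3.3,0.0,3.2],[1.26,3.89,-1.31],0]
```

```bash
python3 -m creep '[[[-1.2,0,-1.2],[-1.1,-0.11,-1.08],1],[[-1.3,0,-1.3],[-1.1,-0.1,-1.07],1],[[-1.9,0,-1.8],[-1.08,0.07,-1.05],1],[[-1.8,0,-1.8],[-1.07,0.07,-1.04],1],[[-1.2,0,-1.2],[-0.9,0.05,-0.87],1],[[-1.3,0,-1.2],[-0.9,0.05,-0.87],1],[[0,0,0],[0,0,0],1]]'; python3 - <<'E'
from h import *
a=cv2.resize(capture("scene")[110:230,160:300],None,fx=4,fy=4,interpolation=2)[:,:,::-1]
t=cv2.resize(capture("top")[140:260,150:210],None,fx=4,fy=4,interpolation=2)[:,:,::-1]
cv2.imwrite("pics/lift.png",np.hstack([a,t]))
E
```

```text
time_s: 13.8
position: [0.522, 0.2866, 0.1851]
eef_rot: [-3.141, 0.804, 0.2]
contact_force: [0.1, 0.2, -1.9]
width: 0.0199
```

View pics/lift.png

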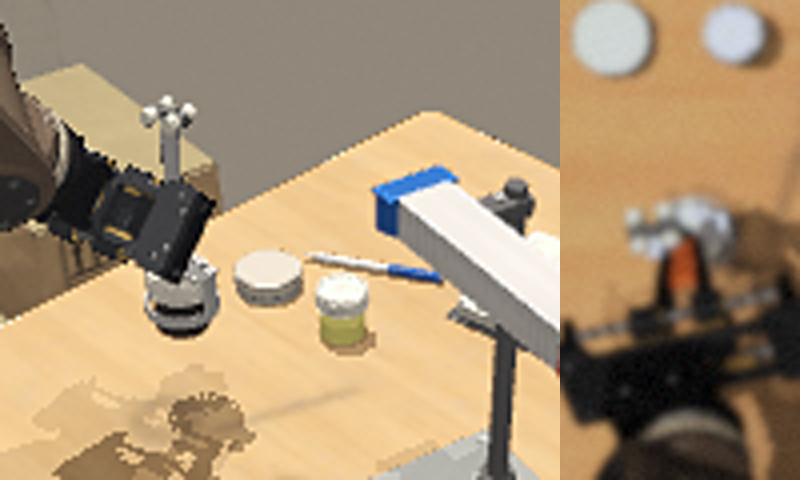

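```bash
cat > p6.py <<'E'
from rows import *
import sys
T=44;j=state()['joint_positions'];W=[j]
def go(c,dz):
    x,e=ik(*tgt(c,dz,T,0,0),[W[-1]]);W.append(x);print(x.round(3),round(e,5))
P,R=cur();az=np.arctan2(*R.apply([1,0,0])[[1,0]])
c0=np.array([*(P-R.apply([.0188,0,0])+Ro.from_euler('z',az).apply([.029,0,0]))[:2],az]);z0=(P-R.apply([.0188,0,0]))[2]-.113
S=np.array(qs);l=Ro.from_euler('z',-qs[2]).apply([c0[0]-qs[0],c0[1]-qs[1],0])*1000
print("carrier now in stand: x,y mm",l[:2].round(1),"yaw rel",round(az-qs[2],3),"dz",round(z0,4))
for a in sys.argv[1:]:
    y,dx,dyaw,dz,n=map(float,a.split(','))
    c1=np.array([*pose(qs,(dx,y,0))[0][:2],qs[2]+dyaw])
    s0,zz=c0,z0
    for s in np.arange(1,n+1)/n: go(s0+(c1-s0)*s,zz+(dz-zz)*s)
    c0,z0=c1,dz
rows(W,vmax=.9)
E
python3 p6.py 150,0,.08,.08,8
```

```text
carrier now in stand: x,y mm [-97.3 296.6] yaw rel 0.402 dz 0.0846
[ 0.446  0.376  2.165  4.08   0.245 -2.286] 0.0
[ 0.411  0.376  2.168  4.084  0.25  -2.286] 0.0
[ 0.377  0.377  2.169  4.091  0.253 -2.288] 0.0
[ 0.343  0.379  2.168  4.101  0.257 -2.292] 0.0
[ 0.309  0.382  2.165  4.113  0.259 -2.3  ] 0.0
[ 0.275  0.385  2.16   4.129  0.262 -2.311] 0.0
[ 0.241  0.39   2.154  4.149  0.264 -2.326] 0.0
[ 0.208  0.395  2.146  4.172  0.266 -2.344] 0.0
8
[[1.7,0.2,1.6],[0.32,2.1,-0.26],0],
[[1.7,0.0,1.6],[0.38,2.08,-0.31],0],
[[1.7,-0.0,1.6],[0.44,2.06,-0.37],0],
[[1.7,0.0,1.6],[0.5,2.03,-0.44],0],
[[1.7,0.0,1.6],[0.56,2.01,-0.5],0],
[[1.7,0.0,1.6],[0.62,1.97,-0.56],0],
[[1.7,0.0,1.6],[0.67,1.94,-0.61],0],
[[1.7,0.0,1.6],[0.73,1.9,-0.67],0]
```

```bash
python3 -m creep '[[[0.8,0.1,0.8],[0.16,1.0,-0.13],1],[[1.7,0.1,1.6],[0.35,2.1,-0.29],1],[[1.7,0,1.6],[0.38,2.08,-0.31],1],[[1.7,0,1.6],[0.44,2.06,-0.37],1],[[1.7,0,1.6],[0.5,2.03,-0.44],1],[[1.7,0,1.6],[0.56,2.01,-0.5],1],[[1.7,0,1.6],[0.62,1.97,-0.56],1],[[1.7,0,1.6],[0.67,1.94,-0.61],1],[[0.8,0,0.8],[0.36,0.96,-0.33],1],[[0,0,0],[0,0,0],1],[[0,0,0],[0,0,0],1]]'; python3 p6.py; python3 - <<'E'
from plan2 import *
def av(n): return np.mean([capture(n)[:,:,::-1].astype(float) for _ in range(3)],0).astype('uint8')
a,t=av("scene")[110:200,210:290],av("top")[155:245,195:275]
u=lambda x:cv2.resize(x,None,fx=5,fy=5,interpolation=2)
cv2.imwrite("pics/pre2.png",np.hstack([u(a),u(t)]))
P,R=cur();az=np.arctan2(*R.apply([1,0,0])[[1,0]]);h=P-R.apply([.0188,0,0])+Ro.from_euler('z',az).apply([.029,0,.093])
print("head",h)
c=Ro.from_euler('z',az)
rol=[h+c.apply([x,y,0]) for x in(-.011,.011) for y in(-.011,.011)]
m=pose(qs,[(-31,107,277),(31,107,277),(-23,85,300),(23,85,300)])
for n,o,k in(("scene",(210,110),0),("top",(195,155),400)): print(n,((proj(n,np.vstack([[h],rol,m]))-o+.5)*5-.5+[k,0]).round().tolist())
E
```

```text
time_s: 15.28
position: [0.5846, 0.1285, 0.1798]
eef_rot: [-3.137, 0.803, -0.12]
contact_force: [-0.3, -0.4, -1.6]
width: 0.02
carrier now in stand: x,y mm [ -2.7 149.2] yaw rel 0.082 dz 0.0803
0

head [0.60046323 0.12656766 0.28639678]
scene [[212.0, 210.0], [209.0, 224.0], [187.0, 208.0], [238.0, 212.0], [215.0, 197.0], [212.0, 269.0], [298.0, 238.0], [245.0, 249.0], [310.0, 226.0]]
top [[585.0, 93.0], [603.0, 114.0], [563.0, 110.0], [607.0, 75.0], [568.0, 71.0], [651.0, 158.0], [672.0, 49.0], [691.0, 149.0], [707.0, 67.0]]
```

View pics/pre2.png

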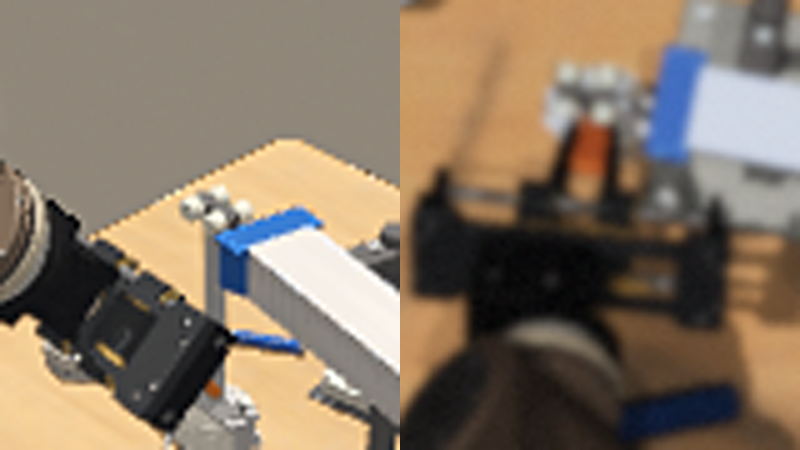

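```bash
python3 p6.py 143,0,.06,.0755,1 107,0,.04,.0755,3 70,0,0.02,.0755,3
```

```text
carrier now in stand: x,y mm [ -2.7 149.2] yaw rel 0.082 dz 0.0804
[ 0.202  0.402  2.154  4.152  0.28  -2.311] 0.0
[ 0.178  0.396  2.167  4.1    0.276 -2.271] 0.0
[ 0.154  0.39   2.179  4.047  0.273 -2.231] 0.0
[ 0.13   0.385  2.191  3.992  0.269 -2.19 ] 0.0
[ 0.104  0.38   2.202  3.933  0.266 -2.146] 0.0
[ 0.078  0.375  2.213  3.873  0.263 -2.101] 0.0
[ 0.051  0.37   2.223  3.812  0.261 -2.056] 0.0
7
[[0.6,-0.0,0.9],[0.5,0.61,0.18],0],
[[0.3,-0.0,0.3],[-0.05,1.19,0.05],0],
[[0.3,0.0,0.3],[-0.04,1.19,0.05],0],
[[0.3,0.0,0.3],[-0.04,1.19,0.04],0],
[[0.3,0.0,0.3],[-0.03,1.22,0.04],0],
[[0.3,0.0,0.3],[-0.03,1.22,0.03],0],
[[0.3,0.0,0.3],[-0.02,1.22,0.02],0]
```

```bash
python3 -m creep '[[[0.6,0,0.9],[0.5,0.61,0.18],1],[[0.3,0,0.3],[-0.05,1.19,0.05],1],[[0.3,0,0.3],[-0.04,1.19,0.05],1],[[0.3,0,0.3],[-0.04,1.19,0.04],1],[[0.3,0,0.3],[-0.03,1.22,0.04],1],[[0,0,0],[0,0,0],1]]'; python3 p6.py 60,0,0.01,.0755,4 50,0,0,.074,1 -65,0,0,.073,8
```

```text
time_s: 16.32
position: [0.5764, 0.0742, 0.1747]
eef_rot: [3.14, 0.803, -0.175]
contact_force: [0.5, 0.3, -2.5]
width: 0.0193
carrier now in stand: x,y mm [ 0.2 93.5] yaw rel 0.027 dz 0.0752
[ 0.086  0.377  2.209  3.905  0.267 -2.123] 0.0
[ 0.068  0.373  2.217  3.864  0.265 -2.093] 0.0
[ 0.049  0.37   2.224  3.822  0.263 -2.062] 0.0
[ 0.031  0.367  2.231  3.779  0.261 -2.031] 0.0
[ 0.011  0.367  2.239  3.737  0.265 -1.995] 0.0
[-0.026  0.362  2.251  3.632  0.261 -1.92 ] 0.0
[-0.064  0.358  2.261  3.525  0.258 -1.843] 0.0
[-0.103  0.354  2.271  3.416  0.257 -1.765] 0.0
[-0.142  0.35   2.279  3.307  0.258 -1.687] 0.0
[-0.181  0.347  2.286  3.198  0.26  -1.61 ] 0.0
[-0.221  0.345  2.292  3.091  0.264 -1.536] 0.0
[-0.261  0.343  2.297  2.986  0.268 -1.464] 0.0
[-0.301  0.342  2.3    2.885  0.275 -1.395] 0.0
13
[[0.3,-0.0,0.2],[-0.02,0.83,0.02],0],
[[0.2,0.0,0.2],[-0.02,0.83,0.01],0],
[[0.2,0.0,0.2],[-0.02,0.83,0.01],0],
[[0.2,0.0,0.2],[-0.02,0.83,0.01],0],
[[0.4,0.0,0.4],[0.1,0.98,0.11],0],
[[0.0,-0.0,-0.0],[0.01,1.44,0.01],0],
[[-0.0,0.0,0.0],[0.01,1.44,0.01],0],
[[-0.0,0.0,0.0],[0.01,1.44,0.01],0],
[[-0.0,0.0,0.0],[0.01,1.44,0.01],0],
[[-0.0,0.0,0.0],[0.01,1.44,0.01],0],
[[-0.0,0.0,0.0],[0.01,1.44,0.01],0],
[[-0.0,0.0,0.0],[0.01,1.44,0.01],0],
[[0.0,0.0,-0.0],[0.01,1.44,0.01],0]
```

```bash
python3 -m creep '[[[0.3,0,0.2],[-0.02,0.83,0.02],1],[[0.2,0,0.2],[-0.02,0.83,0.01],1],[[0.2,0,0.2],[-0.02,0.83,0.01],1],[[0.2,0,0.2],[-0.02,0.83,0.01],1],[[0.4,0,0.4],[0.1,0.98,0.11],1],[[0,0,0],[0,0,0],1]]'; python3 - <<'E'
from h import *
a=cv2.resize(capture("scene")[110:220,210:330],None,fx=4,fy=4,interpolation=2)[:,:,::-1]
t=cv2.resize(capture("top")[150:260,195:275],None,fx=4,fy=4,interpolation=2)[:,:,::-1]
cv2.imwrite("pics/in.png",np.hstack([a,t]))
E
python3 p6.py -65,0,0,.073,8
```

```text
time_s: 17.08
position: [0.5677, 0.0327, 0.1735]
eef_rot: [3.141, 0.803, -0.204]
contact_force: [-0.4, -0.2, -2.3]
width: 0.0198
carrier now in stand: x,y mm [ 0.  51.1] yaw rel -0.001 dz 0.0742
[-0.023  0.362  2.249  3.644  0.261 -1.929] 0.0
[-0.062  0.358  2.26   3.535  0.258 -1.851] 0.0
[-0.1    0.354  2.27   3.425  0.257 -1.771] 0.0
[-0.14   0.35   2.278  3.314  0.258 -1.692] 0.0
[-0.18   0.347  2.286  3.203  0.26  -1.614] 0.0
[-0.22   0.345  2.292  3.094  0.263 -1.538] 0.0
[-0.261  0.343  2.296  2.988  0.268 -1.465] 0.0
[-0.301  0.342  2.3    2.885  0.275 -1.395] 0.0
8
[[0.0,-0.0,-0.0],[0.01,1.45,0.01],0],
[[-0.0,0.0,-0.0],[0.01,1.45,0.01],0],
[[-0.0,0.0,-0.0],[0.01,1.45,0.01],0],
[[-0.0,0.0,-0.0],[0.01,1.45,0.01],0],
[[-0.0,0.0,-0.0],[0.01,1.45,0.01],0],
[[-0.0,0.0,-0.0],[0.01,1.45,0.01],0],
[[-0.0,0.0,-0.0],[0.01,1.45,0.01],0],
[[-0.0,0.0,-0.0],[0.01,1.45,0.01],0]
```

View pics/in.png

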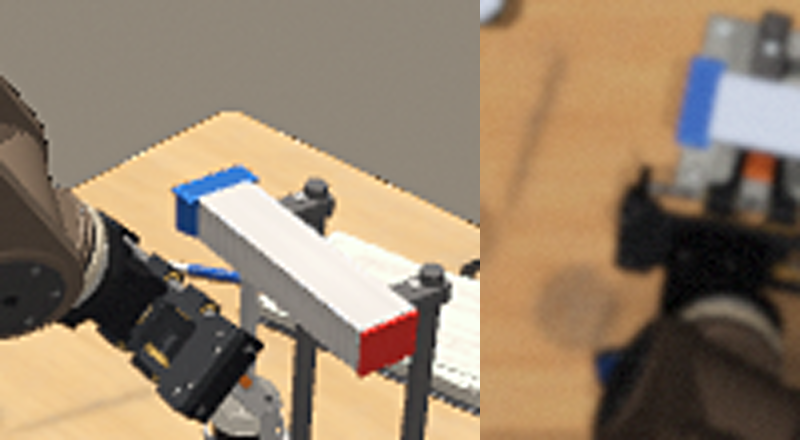

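```bash
python3 -m creep '[[[0,0,0],[0.01,1,0.01],1],[[0,0,0],[0.01,1.45,0.01],1],[[0,0,0],[0.01,1.45,0.01],1],[[0,0,0],[0.01,1.45,0.01],1],[[0,0,0],[0.01,1.45,0.01],1],[[0,0,0],[0.01,1.45,0.01],1],[[0,0,0],[0.01,1.45,0.01],1],[[0,0,0],[0.01,1.45,0.01],1],[[0,0,0],[0.01,0.45,0.01],1],[[0,0,0],[0,0,0],1]]'; python3 p6.py -80,0,0,.0715,4
```

```text
time_s: 18.42
position: [0.5443, -0.0808, 0.1725]
eef_rot: [3.141, 0.802, -0.204]
contact_force: [-0.4, 0.7, -1.5]
width: 0.0199
carrier now in stand: x,y mm [ -0.1 -65.2] yaw rel -0.002 dz 0.073
[-0.311  0.343  2.301  2.864  0.277 -1.382] 0.0
[-0.322  0.343  2.302  2.839  0.28  -1.365] 0.0
[-0.333  0.344  2.303  2.813  0.283 -1.349] 0.0
[-0.343  0.345  2.304  2.789  0.287 -1.333] 0.0
4
[[0.0,-0.0,-0.0],[0.03,0.37,0.03],0],
[[-0.0,0.0,-0.0],[0.03,0.37,0.02],0],
[[-0.0,0.0,-0.0],[0.03,0.37,0.02],0],
[[-0.0,0.0,-0.0],[0.03,0.37,0.02],0]
```

```bash
python3 -m creep '[[[0,0,0],[0,0.3,0],1],[[0,0,0],[0,0.3,0],1],[[0,0,0],[0,0.3,0],1],[[0,0,0],[0,0,0],1]]'; python3 -m creep '[[[0,0,0],[0,0.2,0],1],[[0,0,0],[0,0,0],1]]';  python3 -m creep '[[[0,0,0],[0,0.2,0],1],[[0,0,0],[0,0,0],1]]';python3 p6.py
```

```text
time_s: 18.92
position: [0.5424, -0.0898, 0.1725]
eef_rot: [3.141, 0.802, -0.204]
contact_force: [-0.3, 0.8, -2.5]
width: 0.0195
time_s: 19.18
position: [0.5418, -0.0914, 0.1723]
eef_rot: [3.14, 0.803, -0.203]
contact_force: [1.2, 5.6, -2.9]
width: 0.0198
time_s: 19.42
position: [0.5414, -0.0932, 0.1722]
eef_rot: [3.14, 0.803, -0.203]
contact_force: [1.7, 5.8, -4.1]
width: 0.0199
carrier now in stand: x,y mm [ -0.5 -77.9] yaw rel -0.001 dz 0.0728
0
```

```bash
python3 -m creep '[[[0,0,0],[0.07,0,0.07],1],[[0,0,0],[0,0,0],1]]'|grep -E 'pos|for'; python3 -m creep '[[[0,0,0],[0.07,0,0.07],1],[[0,0,0],[0,0,0],1]]'|grep -E 'pos|for';  python3 -m creep '[[[0,0,0],[0.07,0,0.07],1],[[0,0,0],[0,0,0],1]]'|grep -E 'pos|for'
```

```text
position: [0.5418, -0.0932, 0.1718]
contact_force: [0.9, 5.6, -0.5]
position: [0.542, -0.0933, 0.171]
contact_force: [1.6, 4.9, -0.2]
position: [0.542, -0.0933, 0.17]
contact_force: [1.0, 5.3, -0.1]
```

```bash
python3 -m creep '[[[0,0,0],[0,-0.1,0],1],[[0,0,0],[0,0,0],1]]'|grep -E 'pos|for'; python3 -m creep '[[[0,0,0],[0,0,0],0.55],[[0,0,0],[0,0,0],0.5],[[0,0,0],[0,0,0],0.3],[[0,0,0],[0,0,0],0.2],[[0,0,0],[0,0,0],0.2],[[0,0,0],[0,0,0],0.2]]'; python3 p6.py
python3 - <<'E'
from h import *
np.save("rel_s.npy",capture("scene"));
E
```

```text
position: [0.542, -0.0925, 0.1698]
contact_force: [1.3, 2.9, 0.2]
time_s: 21.18
position: [0.5417, -0.0926, 0.1695]
eef_rot: [3.141, 0.802, -0.204]
contact_force: [-0.2, -0.1, -0.0]
width: 0.0381
carrier now in stand: x,y mm [ -0.3 -77.3] yaw rel -0.001 dz 0.07
0
```

```bash
python3 -m creep '[[[0,0,0],[-0.5,0,0],0.2],[[0,0,0],[-1,0,0],0.2],[[0,0,0],[-1.5,0,0],0.2],[[0,0,0],[-1.5,0,0],0.2],[[0,0,0],[-1.5,0,0],0.2],[[0,0,0],[-2,0,0],0.2],[[0,0,0],[-2,0,0],0.2],[[0,0,0],[-2,0,0],0.2],[[0,0,0],[0,0,0],0.2],[[0,0,0],[0,0,0],0.2]]'; python3 - <<'E'
from plan2 import *
b=np.load("rel_s.npy")[:,:,::-1]; s=capture("scene")[:,:,::-1]; t=capture("top")[:,:,::-1]
# expected hung carrier outline
cs=railc(-78);c=lambda P:pose(cs,np.array(P)+[0,0,71])
a=cv2.resize(s[150:270,240:330],None,fx=5,fy=5,interpolation=2)
def draw(im,n,o,k):
    for pts in([(0,0,206),(0,0,0)],[(-38,10,126),(-38,-10,126),(-3,-10,75),(-3,10,75),(-38,10,126)],[(28*np.cos(x),28*np.sin(x),0) for x in np.linspace(0,6.3,30)]):
        cv2.polylines(im,[((proj(n,c(pts))-o+.5)*k-.5).astype(int)],0,(0,255,0),1)
    return im
raw=cv2.resize(s[170:260,260:330],None,fx=5,fy=5,interpolation=2); ov=draw(raw.copy(),"scene",(260,170),5)
cv2.imwrite("pics/end.png",np.hstack([raw,ov]))
print(state()['position'],state()['contact_force'])
E
```

```text
time_s: 22.48
position: [0.4648, -0.0761, 0.2512]
eef_rot: [-3.14, 0.802, -0.2]
contact_force: [0.3, -0.8, 0.9]
width: 0.0381
[ 0.46489173 -0.07605472  0.25079458] [ 0.30499622 -0.11375555 -0.87363718]
```

View pics/end.png

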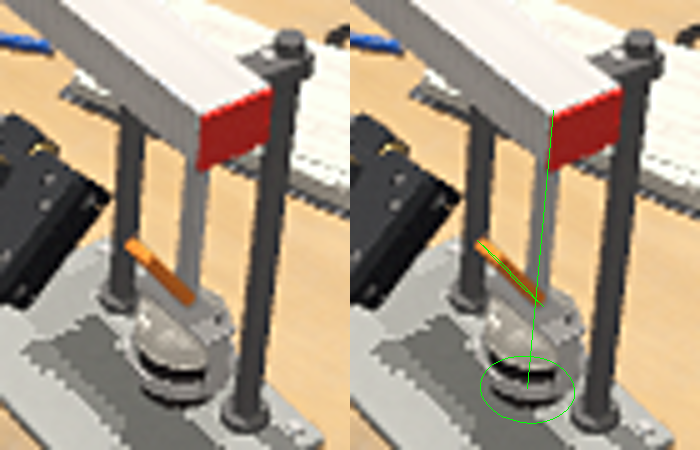

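```bash
python3 -m creep '[[[0,0,0],[2,0,0],0.2],[[0,0,0],[2,0,0],0.2],[[0,0,0],[2,0,0],0.2],[[0,0,0],[2,0,0],0.2],[[0,0,0],[1.5,0,0],0.2],[[0,0,0],[1,0,0],0.2],[[0,0,0],[0.5,0,0],0.2],[[0,0,0],[0,0.5,0],0.2],[[0,0,0],[0,0.2,0],0.2],[[0,0,0],[0,0,0],0.2]]'|grep -E 'pos|for|time'; for i in 1 2 3; do python3 -m creep '[[[0,0,0],[0,0.1,0],0.2],[[0,0,0],[0,0,0],0.2]]'|grep -E 'pos|for|time'; done
```

```text
time_s: 23.82
position: [0.535, -0.097, 0.176]
contact_force: [-0.7, 0.3, -0.1]
time_s: 24.08
position: [0.535, -0.0977, 0.1757]
contact_force: [0.4, 0.4, -0.7]
time_s: 24.32
position: [0.5348, -0.0987, 0.1756]
contact_force: [1.1, 1.3, 0.2]
time_s: 24.58
position: [0.5346, -0.0997, 0.1756]
contact_force: [-0.5, 0.0, 0.3]
```

```bash
for i in 1 2 3; do python3 -m creep '[[[0,0,0],[0,0.1,0],0.2],[[0,0,0],[0,0,0],0.2]]'|grep -E 'pos|for|time'; python3 p6.py|head -1; done
```

```text
time_s: 24.82
position: [0.5344, -0.1007, 0.1756]
contact_force: [-0.2, 0.6, -0.6]
carrier now in stand: x,y mm [ -5.8 -86.6] yaw rel 0.005 dz 0.0761
time_s: 25.08
position: [0.5342, -0.1016, 0.1756]
contact_force: [0.6, -1.0, 0.4]
carrier now in stand: x,y mm [ -5.8 -87.6] yaw rel 0.005 dz 0.0761
time_s: 25.32
position: [0.534, -0.1026, 0.1756]
contact_force: [-0.7, -0.0, 0.2]
carrier now in stand: x,y mm [ -5.8 -88.6] yaw rel 0.005 dz 0.0761
```

```bash
python3 - <<'E'
from h import *
np.save("push.npy",np.mean([capture("scene").astype(float) for _ in range(3)],0))
E
python3 -m creep '[[[0,0,0],[0,-0.04,0],0.2],[[0,0,0],[0,-0.04,0],0.2],[[0,0,0],[0,-0.04,0],0.2],[[0,0,0],[0,-0.04,0],0.2],[[0,0,0],[0,-0.04,0],0.2],[[0,0,0],[0,-0.04,0],0.2],[[0,0,0],[0,-0.04,0],0.2],[[0,0,0],[0,-0.04,0],0.2],[[0,0,0],[0,-0.08,0],0.2],[[0,0,0],[0,-0.2,0],0.2],[[0,0,0],[0,-0.3,0],0.2],[[0,0,0],[0,-0.4,0],0.2],[[0,0,0],[0,0,0],0.2]]'|grep -E 'pos|for|time'
python3 - <<'E'
from h import *
a=np.load("push.npy").mean(2);b=np.mean([capture("scene").astype(float) for _ in range(3)],0).mean(2)
np.save("back.npy",b)
for nm,(r0,r1,c0,c1) in(("pot",(232,256,284,308)),("shank",(203,226,294,303)),("post",(180,250,309,320))):
    print(nm,cv2.phaseCorrelate(a[r0:r1,c0:c1].copy(),b[r0:r1,c0:c1].copy()),np.abs(a-b)[r0:r1,c0:c1].mean())
E
```

```text
time_s: 27.1
position: [0.5366, -0.0894, 0.1756]
contact_force: [-0.3, -0.2, 0.7]
pot ((0.09918225121559487, -0.826769822283099), 0.45556358541221065) 40.40702160493827
shank ((0.43050795311788725, -0.14864450611124091), 1.0169057508445798) 24.59312936124531
post ((0.04003123163564837, -0.0012685631980104972), 1.0125113243281765) 0.7356421356421358
```

```bash
python3 -m creep '[[[0,0,0],[-0.5,0,0],0.2],[[0,0,0],[-1,0,0],0.2],[[0,0,0],[-1.5,0,0],0.2],[[0,0,0],[-1.5,0,0],0.2],[[0,0,0],[-1.5,0,0],0.2],[[0,0,0],[-2,0,0],0.2],[[0,0,0],[-2,0,0],0.2],[[0,0,0],[-2,0,0],0.2],[[0,0,0],[0,0,0],0.2],[[0,0,0],[0,0,0],0.2]]'|grep -E 'pos|for|time'
cat > chk.py <<'E'
from plan2 import *
e=cv2.imread("pics/end.png")[:,:350];e=cv2.resize(e,(70,90),interpolation=cv2.INTER_AREA).astype(float).mean(2)
raw=np.mean([capture("scene").astype(float) for _ in range(3)],0);n=cv2.resize(cv2.resize(raw[170:260,260:330],None,fx=5,fy=5,interpolation=2),(70,90),interpolation=cv2.INTER_AREA).mean(2)
print("diff max/mean lower",np.abs(e-n)[45:82,24:48].max(),np.abs(e-n)[45:82,24:48].mean())
for nm,(r0,r1,c0,c1) in(("pot+tab",(46,84,22,50)),("shank",(34,55,34,43)),("post",(20,80,49,60))): print(nm,cv2.phaseCorrelate(e[r0:r1,c0:c1].copy(),n[r0:r1,c0:c1].copy()))
cs=np.array([proj("scene",pose(railc(y),(0,0,71+100)))[0] for y in(-78,-77)]);print("px per mm +y",cs[1]-cs[0])
# shank centre column at carrier z ~125..135
hsv=raw[:,:,:].sum(2)
for z in(140,150,160):
    p=proj("scene",pose(railc(-78),(0,0,71+z)))[0];row=int(round(p[1]));print("expected col",p.round(1),"row profile",hsv[row,int(p[0])-8:int(p[0])+9].round().astype(int).tolist())
E
python3 chk.py
```

```text
time_s: 28.5
position: [0.462, -0.0741, 0.255]
contact_force: [0.3, 0.4, -0.6]
diff max/mean lower 26.598394436396205 1.0928150548266524
pot+tab ((0.0047312726393027305, 0.01787932316147689), 1.0039914190175088)
shank ((0.47594886046391593, 0.06862418911605239), 0.9978915478919428)
post ((0.008065389908267662, -0.018798931430808352), 0.9986121287047197)
px per mm +y [-0.22314771 -0.19551624]
expected col [298.5 210.9] row profile [606, 608, 603, 602, 603, 613, 423, 328, 329, 352, 341, 476, 596, 587, 585, 583, 582]
expected col [298.8 208.1] row profile [592, 585, 582, 582, 583, 594, 416, 327, 328, 341, 345, 411, 594, 588, 588, 593, 603]
expected col [299.  205.2] row profile [587, 587, 592, 588, 595, 552, 337, 329, 330, 354, 331, 629, 614, 608, 609, 613, 619]
```

```bash
python3 - <<'E'
from cell import *
import cv2,numpy as np
for n in("scene","top"):
    a=cv2.resize(cv2.imread(f"pics/{n}0.png"),(512,384),interpolation=cv2.INTER_AREA).astype(float).mean(2);b=cv2.resize(cv2.resize(capture(n)[:,:,::-1],None,fx=1.5,fy=1.5,interpolation=2),(512,384),interpolation=cv2.INTER_AREA).astype(float).mean(2)
    R={"scene":{"stapler":(235,268,190,235),"calc":(308,352,280,335),"pot":(177,198,236,256),"tin":(172,187,217,237)},"top":{"stapler":(230,248,222,266),"calc":(217,257,343,373),"pot":(140,158,183,203),"tin":(138,160,152,176)}}[n]
    for k,(r0,r1,c0,c1) in R.items(): print(n,k,np.round(cv2.phaseCorrelate(a[r0:r1,c0:c1].copy(),b[r0:r1,c0:c1].copy())[0],2),round(np.abs(a-b)[r0:r1,c0:c1].mean(),1))
s=state();print(s['time_s'],s['contact_force'],s['dq'].round(3)); finish_job()
E
```

```text
scene stapler [0.55 0.12] 3.8
scene calc [0.09 0.24] 6.6
scene pot [-3.99 -7.59] 118.8
scene tin [-10.27   7.97] 119.0
top stapler [ 0.71 -0.03] 4.2
top calc [-0.05 -0.1 ] 4.2
top pot [-0.22  0.04] 5.6
top tin [-0.03 -0.02] 5.9
28.75 [ 0.29646853 -0.2651916  -0.23661789] [ 0.001  0.001 -0.001 -0.013  0.002  0.011]
the job is handed in; nothing more can be done
```

The carrier is hanging in the rail at the stop, released and upright, and I handed the job in at 28.75 s with the robot touching nothing.

**What I did:**
- I found the carrier and the stand from the two cameras.
- My first approach to the tab stopped at joint 4's limit, with nothing touched. I backed off, worked out the arm's kinematics and came in again with the wrist the other way round, tilted 44°.
- I gripped the tab (opening 20 mm), lifted the carrier, and fed the rollers into the blue mouth.
- I slid it along until the force rose to about 5.8 N at stand y ≈ -76 to -78 mm, where the seat is given as -78.
- I lowered it until the rail took the weight, eased off, let go and backed away.
- As a test I went back in and pressed the tab lightly toward the stop, then withdrew slowly.

**Last checks:**
- **At the stop:** after the test push the pot and tab came back to the same place (shift under 0.1 px). The shank lies within about 0.5 px of where it should be at the seat. The shank crop alone showed a 0.5 px shift that the pot and tab did not.
- **Test push:** it gave no clear force reading, because the hanging carrier seems to tilt very easily. It supports the seating but does not prove it on its own.
- **Bystanders:** in the top view the calculator, spare pot and tin show no shift above 0.3 px. The stapler correlation gave 0.6–0.7 px in both views. I think this is shadow or measurement error, since nothing went near it and no contact was felt, but I did not check it further.
- **Not usable:** the scene-view check of the spare pot and tin disagreed strongly, most likely because the arm stood in front of them. I did not look at that picture, so I relied on the top view for those two.

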